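Load the heating block with samples and the solid reference plug

ROBOT

A 6-joint arm with a two-finger parallel gripper is mounted at the origin on the work surface. World frame = base frame: x ahead of the robot, y to its left, z up, the work surface at z = 0. Lengths are in mm, angles in rad, forces in N, time in s.
With the tool pointing down it reaches from about 375 to 900 mm from the base axis. Payload 3.1 kg.
Tool frame: the origin (TCP) lies at the very end of the fingers, on their centre line; the grasp point (between the pads) lies 19 mm behind it; z points along the fingers, x is the direction in which the jaws open and shut, and the axes are right-handed (so a half turn about z gives the same grasp; the last joint's range is limited). The gripper opens to 87 mm and grips with 3 to 60 N. Pads are 19 mm wide; open, the fingers measure 117 mm over their backs; the gripper's body (75 mm by 190 mm) begins 51 mm behind the grasp point.
Start: joints at [0.925, 0.527, 1.433, -0, 1.181, -0.178], TCP at [281.227, 558.129, 222.548] pointing down, gripper open.
Joint ranges: [-3.08, 3.08], [-0.75, 2.2], [0.22, 2.44], [-1.43, 4.57], [0, 2.65], [-2.85, 2.85]. Speed limits (rad/s): [2.79, 2.79, 3.14, 3.14, 3.14, 3.14].

INTERFACE

Orientations are given as a rotation vector (axis times angle).
In Python, from workcell import * gives the robot as it stands.
- The arm moves only by the tool carry_out, never from a script. Its argument "increments" is a list that holds one entry, the list of rows, each a list of 5 numbers: the finger opening in cm, from 0 to 8.7, then the shift along the tool's x, y, z in cm, then the turn about the tool's z in degrees. A call has 1 to 10 rows; each row shifts and turns the commanded pose from where the row before left it, along the tool's axes as they then stand; what a row does not reach is not made up. A row lasts 1/10 s, in which the tool goes at most 50 mm and 8.59 degrees, less where a joint would pass 70% of its speed; a pose out of reach is approached as far as the arm can. A call with a gripper value outside its range is refused whole. The fingers move at their own pace and stop on an object; "grip_force" is the grip in N (left out, the last holds). Time passes only in rows, so rows that do not move let the fingers close. It gives the time, the measured TCP pose, the force and the opening at its end, in the units of the state.
- sense(): the state, without advancing time (a new reading comes with each control period).
- read_camera(name): name is "side" or "top" or "wrist"; returns (picture, depth): 400x640x3 uint8, blue, green, red; 400x640 float32, mm along the optical axis (not along the pixel's ray), 0 where there is no reading.
- camera_model(name): a dict with "fovy" (degrees; the focal length in pixels is half the picture's height over the tangent of half this angle, whatever the lens; pixels are square), "cx", "cy" (the principal point, pixels), "k1" (the pictures are not rectified: a ray, as slopes to the right and down, at radius r is drawn at 1 + k1 r^2 times it, then the intrinsics apply), "R" (3x3) and "t" (3): a world point X has camera coordinates R X + t. Camera axes: x right, y down, z forward; pixel columns grow to the right and rows downward; lengths in mm; the calibration is good to about 2 mm. A picture is of the moment at which its call begins: read the wrist's pose just before it. camera_model takes no time and is no camera call; for the wrist camera it gives the pose at the moment of the call.
- sign_off(): hands the job in, once; it reports no verdict.
Trained networks look in the newest picture that a camera, given by its name, has taken for a name from the list of things; names that differ only in an ending like _2 or _b are one class to them, and where a whole thing is asked for, a point or a joint stands for the part that bears it (a point fixed in the world has none). Each returns a list of dicts, best first, with "p" (0 to 1); they miss things now and then, are a little off and sometimes report something else, mostly with a low value. They report only what shows in the picture. A call takes as long as a camera call. They do not tell look-alikes from the thing itself.
- boxes_of(camera, name): "box" ([left, top, right, bottom] in pixels, round what is visible of it).
- trace(camera, name): "region" (400x640 bool, what is visible of it) and "box" ([left, top, right, bottom] in pixels, round what is visible of it).
The state is a dict: "time_s": time; "qpos": joint angles; "joint_velocities": joint speeds; "tau": joint torques, N m; "ee_pos": TCP position; "tool_rot": TCP orientation; "contact_force": force on the tool from outside, world axes, zero at the start; "torque": the same for the moment, N m; "finger_gap": opening from 0.0 (shut) to 1.0 (fully open).
Only numpy, scipy, OpenCV 4.12 (cv2) and the standard library are available. Lean on these libraries where they do the work, as an engineer would, in place of code of your own. Each camera call takes 0.05 s, during which the arm holds its last target.

TASK

Load the heating block: every sample vial from the rack and the solid steel reference plug each go fully down into a well of their own, but two wells are still blocked by an old spacer ring stuck at the bottom that cannot be seen, so feel each well as you lower into it and use another if you stop short. The reference plug is in the heavy one of the three identical tins: heft them to find it (the others hold hollow blanks of the same look), take the plug out, and leave all three tins standing with their lids on. Once everything is loaded, shut the hood fully, then press the start key; keep the vials upright and do not knock the other bottles about.

Things in the scene. Friction and masses are not known exactly. Their poses are not given: they have to be found in the camera images.
- heater: the heating block, a white instrument 220 mm (x) x 280 mm (y) x 90 mm tall with a black well block on its left (+y) side and a sloped key panel rising to about 140 mm on its right; fixed. The origin is the centre of its underside, x points to its back (where the hood is hinged), y to its left
- wells (a point): centre of the black well block's top face, (-10, 46, 90) mm in the heating block's frame, same axes. Six round wells, 25 mm wide, 30 mm deep, at x = -30, +30 and y = -46, 0, +46 mm from here. In two of them a black ring 14 mm tall is stuck on the bottom, hard to see; what is put there stops 14 mm short. Fully down, a vial stands 45 mm and a plug 24 mm above the face
- hood (a joint): angle of the hood over the wells, hinged along the block's y axis at the back: 0 shut, about 1.6 to 1.8 rad open at the start. A stiff hinge holds it where it is left; it takes about 3 N at the bar. It is 53 mm high inside, so a vial that stands short of the bottom keeps it from shutting
- hood_bar (a point): middle of the hood's steel handle bar, round, 10 mm thick, 90 mm long, parallel to the hinge, 45 mm off the hood's front face. Open, it is on top; shut, in front. The hinge axis lies 105 mm behind (+x of) point wells, at the height of the top face; shut, the bar is 215 mm in front of it and 36 mm above
- start (a joint): travel of the start key, 0 up to 0.006 m fully down; a spring key, 5 N takes it down, it comes back up by itself
- start_top (a point): top of the start key, a round grey push key 24 mm across on the block's right front, pressed straight down
- rack: white vial rack, 60 x 220 x 50 mm (end plates 58 mm high), fixed; origin at the centre of its underside, four holes along its y axis at -69, -23, 23 and 69 mm, 38 mm deep
- vial_1_mid (a point): a closed glass sample vial with a white cap, a cylinder 22 mm across and 75 mm tall with a bevelled foot, 35 g; this point is its centre, half-way up. At the start it stands upright in a rack hole and sticks out 37 mm. Two or three of the four vials are present; the others are None
- vial_2_mid (a point): a closed glass sample vial with a white cap, a cylinder 22 mm across and 75 mm tall with a bevelled foot, 35 g; this point is its centre, half-way up. At the start it stands upright in a rack hole and sticks out 37 mm. Two or three of the four vials are present; the others are None
- vial_3_mid (a point): a closed glass sample vial with a white cap, a cylinder 22 mm across and 75 mm tall with a bevelled foot, 35 g; this point is its centre, half-way up. At the start it stands upright in a rack hole and sticks out 37 mm. Two or three of the four vials are present; the others are None
- vial_4_mid (a point): a closed glass sample vial with a white cap, a cylinder 22 mm across and 75 mm tall with a bevelled foot, 35 g; this point is its centre, half-way up. At the start it stands upright in a rack hole and sticks out 37 mm. Two or three of the four vials are present; the others are None
- tin_a_mid (a point): closed tin 58 x 58 x 62 mm: grey base 34 mm tall, aluminium slip lid 28 mm tall on it, flush and loose. This point: centre of the base, 17 mm up; x, y along its sides. Gripped low across the base the whole tin lifts, above the seam the lid only. A 5 mm collar (49 mm square) above the seam has a 24.5 mm socket with a plug. One tin weighs 0.38 kg, the two others 0.24 kg; they look alike
- lid_a_mid (a point): the slip lid of this tin, 58 x 58 x 28 mm, 2.5 mm walls, open below, 53 mm inside; this point is its centre, 31 mm above the centre of the base when it is on. It must rise 24 mm to clear the plug inside
- plug_a: steel plug in this tin, a cylinder 22 mm across, 54 mm tall, bevelled foot; its origin is its centre, half-way up, in the tin 31 mm above the table. It stands 19 mm above the collar once the lid is off. One plug is solid (0.18 kg), the two others are hollow blanks (0.04 kg) of the same look: only weight tells
- tin_b_mid (a point): closed tin 58 x 58 x 62 mm: grey base 34 mm tall, aluminium slip lid 28 mm tall on it, flush and loose. This point: centre of the base, 17 mm up; x, y along its sides. Gripped low across the base the whole tin lifts, above the seam the lid only. A 5 mm collar (49 mm square) above the seam has a 24.5 mm socket with a plug. One tin weighs 0.38 kg, the two others 0.24 kg; they look alike
- lid_b_mid (a point): the slip lid of this tin, 58 x 58 x 28 mm, 2.5 mm walls, open below, 53 mm inside; this point is its centre, 31 mm above the centre of the base when it is on. It must rise 24 mm to clear the plug inside
- plug_b: steel plug in this tin, a cylinder 22 mm across, 54 mm tall, bevelled foot; its origin is its centre, half-way up, in the tin 31 mm above the table. It stands 19 mm above the collar once the lid is off. One plug is solid (0.18 kg), the two others are hollow blanks (0.04 kg) of the same look: only weight tells
- tin_c_mid (a point): closed tin 58 x 58 x 62 mm: grey base 34 mm tall, aluminium slip lid 28 mm tall on it, flush and loose. This point: centre of the base, 17 mm up; x, y along its sides. Gripped low across the base the whole tin lifts, above the seam the lid only. A 5 mm collar (49 mm square) above the seam has a 24.5 mm socket with a plug. One tin weighs 0.38 kg, the two others 0.24 kg; they look alike
- lid_c_mid (a point): the slip lid of this tin, 58 x 58 x 28 mm, 2.5 mm walls, open below, 53 mm inside; this point is its centre, 31 mm above the centre of the base when it is on. It must rise 24 mm to clear the plug inside
- plug_c: steel plug in this tin, a cylinder 22 mm across, 54 mm tall, bevelled foot; its origin is its centre, half-way up, in the tin 31 mm above the table. It stands 19 mm above the collar once the lid is off. One plug is solid (0.18 kg), the two others are hollow blanks (0.04 kg) of the same look: only weight tells
- dropper_1: bystander: white dropper bottle, 28 mm wide, 72 mm tall; origin under its centre
- dropper_2: bystander: another dropper bottle like it
- jar: bystander: small amber jar, 42 mm wide, 70 mm tall; origin under its centre
- beaker: bystander: glass beaker, 72 mm wide, 90 mm tall, behind the gap between rack and heating block; origin under its centre
Not all that is in view belongs to the job. What is shaped like the part that bears vial_1_mid but yellow is not meant.

How it is judged (in metres and radians):
On the way, in this order (a step that is already met when the one before it is completed fails the run):
1. every sample vial and the solid plug stand fully down in wells, the hood still open ((x of vial_1_mid in the frame of wells between -0.0345 and -0.0255 m or x of vial_1_mid in the frame of wells between 0.0255 and 0.0345 m) and (y of vial_1_mid in the frame of wells between -0.0505 and -0.0415 m or y of vial_1_mid in the frame of wells between -0.0045 and 0.0045 m or y of vial_1_mid in the frame of wells between 0.0415 and 0.0505 m) and z of vial_1_mid in the frame of wells between -0.0015 and 0.0135 m and (x of vial_2_mid in the frame of wells between -0.0345 and -0.0255 m or x of vial_2_mid in the frame of wells between 0.0255 and 0.0345 m) and (y of vial_2_mid in the frame of wells between -0.0505 and -0.0415 m or y of vial_2_mid in the frame of wells between -0.0045 and 0.0045 m or y of vial_2_mid in the frame of wells between 0.0415 and 0.0505 m) and z of vial_2_mid in the frame of wells between -0.0015 and 0.0135 m and (x of vial_3_mid in the frame of wells between -0.0345 and -0.0255 m or x of vial_3_mid in the frame of wells between 0.0255 and 0.0345 m) and (y of vial_3_mid in the frame of wells between -0.0505 and -0.0415 m or y of vial_3_mid in the frame of wells between -0.0045 and 0.0045 m or y of vial_3_mid in the frame of wells between 0.0415 and 0.0505 m) and z of vial_3_mid in the frame of wells between -0.0015 and 0.0135 m and (x of vial_4_mid in the frame of wells between -0.0345 and -0.0255 m or x of vial_4_mid in the frame of wells between 0.0255 and 0.0345 m) and (y of vial_4_mid in the frame of wells between -0.0505 and -0.0415 m or y of vial_4_mid in the frame of wells between -0.0045 and 0.0045 m or y of vial_4_mid in the frame of wells between 0.0415 and 0.0505 m) and z of vial_4_mid in the frame of wells between -0.0015 and 0.0135 m and (((x of plug_a in the frame of wells between -0.0345 and -0.0255 m or x of plug_a in the frame of wells between 0.0255 and 0.0345 m) and (y of plug_a in the frame of wells between -0.0505 and -0.0415 m or y of plug_a in the frame of wells between -0.0045 and 0.0045 m or y of plug_a in the frame of wells between 0.0415 and 0.0505 m) and z of plug_a in the frame of wells between -0.012 and 0.003 m and contact force between plug_a and heater above 1 N) or ((x of plug_b in the frame of wells between -0.0345 and -0.0255 m or x of plug_b in the frame of wells between 0.0255 and 0.0345 m) and (y of plug_b in the frame of wells between -0.0505 and -0.0415 m or y of plug_b in the frame of wells between -0.0045 and 0.0045 m or y of plug_b in the frame of wells between 0.0415 and 0.0505 m) and z of plug_b in the frame of wells between -0.012 and 0.003 m and contact force between plug_b and heater above 1 N) or ((x of plug_c in the frame of wells between -0.0345 and -0.0255 m or x of plug_c in the frame of wells between 0.0255 and 0.0345 m) and (y of plug_c in the frame of wells between -0.0505 and -0.0415 m or y of plug_c in the frame of wells between -0.0045 and 0.0045 m or y of plug_c in the frame of wells between 0.0415 and 0.0505 m) and z of plug_c in the frame of wells between -0.012 and 0.003 m and contact force between plug_c and heater above 1 N)) and value of joint hood above 0.3 rad), for 0.2 s.
2. the hood is shut over them ((x of vial_1_mid in the frame of wells between -0.0345 and -0.0255 m or x of vial_1_mid in the frame of wells between 0.0255 and 0.0345 m) and (y of vial_1_mid in the frame of wells between -0.0505 and -0.0415 m or y of vial_1_mid in the frame of wells between -0.0045 and 0.0045 m or y of vial_1_mid in the frame of wells between 0.0415 and 0.0505 m) and z of vial_1_mid in the frame of wells between -0.0015 and 0.0135 m and (x of vial_2_mid in the frame of wells between -0.0345 and -0.0255 m or x of vial_2_mid in the frame of wells between 0.0255 and 0.0345 m) and (y of vial_2_mid in the frame of wells between -0.0505 and -0.0415 m or y of vial_2_mid in the frame of wells between -0.0045 and 0.0045 m or y of vial_2_mid in the frame of wells between 0.0415 and 0.0505 m) and z of vial_2_mid in the frame of wells between -0.0015 and 0.0135 m and (x of vial_3_mid in the frame of wells between -0.0345 and -0.0255 m or x of vial_3_mid in the frame of wells between 0.0255 and 0.0345 m) and (y of vial_3_mid in the frame of wells between -0.0505 and -0.0415 m or y of vial_3_mid in the frame of wells between -0.0045 and 0.0045 m or y of vial_3_mid in the frame of wells between 0.0415 and 0.0505 m) and z of vial_3_mid in the frame of wells between -0.0015 and 0.0135 m and (x of vial_4_mid in the frame of wells between -0.0345 and -0.0255 m or x of vial_4_mid in the frame of wells between 0.0255 and 0.0345 m) and (y of vial_4_mid in the frame of wells between -0.0505 and -0.0415 m or y of vial_4_mid in the frame of wells between -0.0045 and 0.0045 m or y of vial_4_mid in the frame of wells between 0.0415 and 0.0505 m) and z of vial_4_mid in the frame of wells between -0.0015 and 0.0135 m and (((x of plug_a in the frame of wells between -0.0345 and -0.0255 m or x of plug_a in the frame of wells between 0.0255 and 0.0345 m) and (y of plug_a in the frame of wells between -0.0505 and -0.0415 m or y of plug_a in the frame of wells between -0.0045 and 0.0045 m or y of plug_a in the frame of wells between 0.0415 and 0.0505 m) and z of plug_a in the frame of wells between -0.012 and 0.003 m and contact force between plug_a and heater above 1 N) or ((x of plug_b in the frame of wells between -0.0345 and -0.0255 m or x of plug_b in the frame of wells between 0.0255 and 0.0345 m) and (y of plug_b in the frame of wells between -0.0505 and -0.0415 m or y of plug_b in the frame of wells between -0.0045 and 0.0045 m or y of plug_b in the frame of wells between 0.0415 and 0.0505 m) and z of plug_b in the frame of wells between -0.012 and 0.003 m and contact force between plug_b and heater above 1 N) or ((x of plug_c in the frame of wells between -0.0345 and -0.0255 m or x of plug_c in the frame of wells between 0.0255 and 0.0345 m) and (y of plug_c in the frame of wells between -0.0505 and -0.0415 m or y of plug_c in the frame of wells between -0.0045 and 0.0045 m or y of plug_c in the frame of wells between 0.0415 and 0.0505 m) and z of plug_c in the frame of wells between -0.012 and 0.003 m and contact force between plug_c and heater above 1 N)) and value of joint hood below 0.06 rad), for 0.2 s.
3. the start key is pressed down with the hood shut (value of joint hood below 0.06 rad and value of joint start above 0.004 m), for 0.02 s.
At the end, for the whole second after the job is handed in: every vial present and the solid plug (it weighs over 1 N) stand in wells (within 4.5 mm of the axis each way, 6 mm of fully down), hood under 0.06 rad, start key back up, every lid on its tin (centred within 6 mm, down within 4 mm), tins upright on the table (all of step 2 and value of joint start below 0.002 m and horizontal distance between lid_a_mid and tin_a_mid below 0.006 m and z of lid_a_mid in the frame of tin_a_mid between 0.027 and 0.035 m and horizontal distance between lid_b_mid and tin_b_mid below 0.006 m and z of lid_b_mid in the frame of tin_b_mid between 0.027 and 0.035 m and horizontal distance between lid_c_mid and tin_c_mid below 0.006 m and z of lid_c_mid in the frame of tin_c_mid between 0.027 and 0.035 m and angle between each of tin_a_mid, tin_b_mid, tin_c_mid's own z axis and vertical below 0.1 rad and height (world z) of each of tin_a_mid, tin_b_mid, tin_c_mid below 0.025 m); the robot touches nothing.
It fails at once if a sample vial is tipped over (angle between any of vial_1_mid, vial_2_mid, vial_3_mid, vial_4_mid's own z axis and vertical above 0.9 rad).
It fails at once if another bottle is knocked over or shoved more than 6 cm (angle between any of dropper_1, dropper_2, jar, beaker's own z axis and vertical above 0.7 rad or distance of any of dropper_1, dropper_2, jar, beaker from where it was at the start of the episode above 0.06 m).
Of vial_1, vial_2, vial_3, vial_4 only 2 to 3 are there at a start; the rules pass over those that are not, and their reading is None.
At some moment in a run one of tin_a, tin_b, tin_c may be knocked a few centimetres aside while the robot is not near it.
It also fails if it takes over 210 s, if anything falls off the work surface, if the arm or the gripper's body presses on something with over 40 N, if the wrist force passes 120 N, or if a joint passes its speed limit or range.

## Working session

There is one attempt and no reset: what is moved stays moved. The work goes in short steps, Python scripts to look and compute and a tool call to move; the robot and the scene stay as the last step left them, time stands still between calls to the robot, and variables do not carry over. Pictures are saved under pics/ and viewed, and the job is handed in when it is done.

Besides the shell and the picture viewer there is one more tool, called after "Call:" by a JSON object that holds its "fn" and its "kwargs", one argument or row to a line. carry_out: Moves the arm, as the interface text tells. Its arguments: {"type":"object","properties":{"increments":{"type":"array"},"grip_force":{"type":"number"}},"required":["increments"]}

```bash
ls; mkdir -p pics; python3 - <<'E'
from workcell import *
import cv2
print(sense())
for c in ["side","top","wrist"]:
    im,d=read_camera(c); cv2.imwrite(f"pics/{c}0.png",im); m=camera_model(c); print(c,m)
E
```

```text
pics
{'time_s': 0.0, 'qpos': array([ 9.25500155e-01,  5.28474177e-01,  1.43390112e+00, -2.45690375e-05,
        1.18137646e+00, -1.78515254e-01]), 'joint_velocities': array([-0.0005555 ,  0.00168159,  0.0010987 , -0.00029221, -0.00146897,
       -0.00026183]), 'tau': array([ 3.82306353e-04, -4.40041637e+01, -1.76591045e+01,  6.34381687e-02,
        5.82315295e-02, -1.49504476e-04]), 'ee_pos': array([280.80175934, 557.55255698, 221.56708217]), 'tool_rot': array([ 2.67428475,  1.64703172, -0.00314386]), 'contact_force': array([ 0.3389342 , -0.18884471,  0.49309145]), 'torque': array([ 0.00273505,  0.03894173, -0.02810898]), 'finger_gap': 0.9960602413775307}
side {'fovy': 50.747039390721035, 'cx': 321.3907308955608, 'cy': 197.0515514290313, 'k1': -0.07397983008596934, 'R': array([[ 0.90251725, -0.43040858,  0.01452803],
       [-0.28756943, -0.62742545, -0.72363052],
       [ 0.32057204,  0.64891121, -0.69003464]]), 't': array([-487.81088403,  172.73354914,  939.34531191])}
top {'fovy': 56.881185100488146, 'cx': 314.61876397836875, 'cy': 211.9772351924657, 'k1': -0.005661136832778549, 'R': array([[ 5.55210037e-03, -9.99984572e-01, -1.74637902e-04],
       [-9.91002642e-01, -5.47887631e-03, -1.33730125e-01],
       [ 1.33727105e-01,  9.15549700e-04, -9.91017771e-01]]), 't': array([ -89.03753559,  518.10637542, 1068.69432699])}
wrist {'fovy': 69.96905416494904, 'cx': 321.67971694351036, 'cy': 200.78865310372203, 'k1': -0.035673311051937114, 'R': array([[ 0.44960785,  0.89322445, -0.00169066],
       [ 0.85150444, -0.42803468,  0.30286383],
       [ 0.26980172, -0.13760956, -0.95303234]]), 't': array([-624.59990324,  -36.17499789,  392.78221292])}
```

View pics/side0.png

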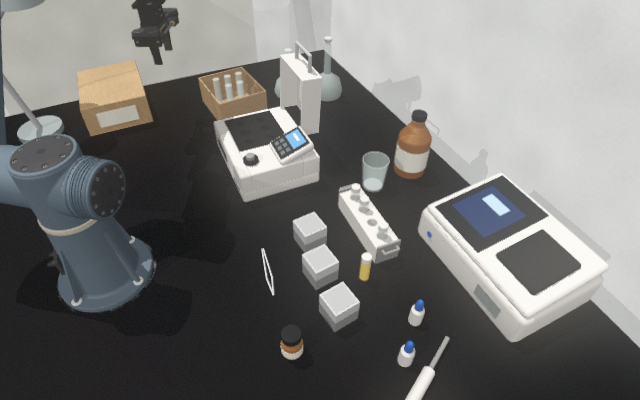

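View pics/top0.png

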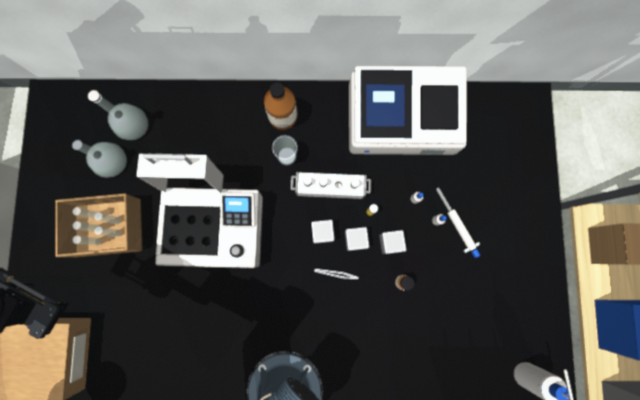

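View pics/wrist0.png

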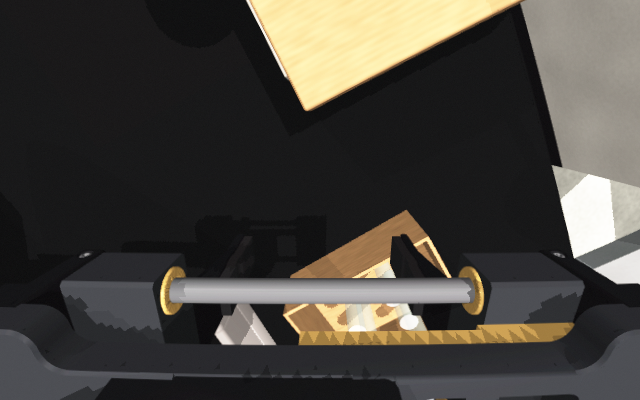

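```bash
cat > h.py <<'E'
from workcell import *
import numpy as np, cv2
from scipy.spatial.transform import Rotation as Rn
def rays(m,uv):
    f=200/np.tan(np.radians(m["fovy"])/2)
    K=np.array([[f,0,m["cx"]],[0,f,m["cy"]],[0,0,1]])
    p=cv2.undistortPoints(np.asarray(uv,float).reshape(-1,1,2),K,np.array([m["k1"],0,0,0,0]),None,None).reshape(-1,2)
    return np.c_[p,np.ones(len(p))]
def atdepth(m,uv,d):
    c=rays(m,uv)*np.asarray(d,float).reshape(-1,1); return (c-m["t"])@m["R"]
def atz(m,uv,z):
    r=rays(m,uv)@m["R"]; o=-m["R"].T@m["t"]; s=(z-o[2])/r[:,2]; return o+r*s[:,None]
def cloud(m,d):
    v,u=np.mgrid[0:400,0:640]; uv=np.c_[u.ravel(),v.ravel()]
    P=atdepth(m,uv,d.ravel()); P[d.ravel()<=0]=np.nan; return P.reshape(400,640,3)
def proj(m,X):
    f=200/np.tan(np.radians(m["fovy"])/2)
    K=np.array([[f,0,m["cx"]],[0,f,m["cy"]],[0,0,1]])
    return cv2.projectPoints(np.asarray(X,float).reshape(-1,1,3),cv2.Rodrigues(m["R"])[0],m["t"],K,np.array([m["k1"],0,0,0,0]))[0].reshape(-1,2)
def snap(c,name):
    m0=camera_model(c); im,d=read_camera(c); cv2.imwrite("pics/"+name,im); return m0,im,d
def st():
    s=sense(); print(round(s["time_s"],2),s["ee_pos"].round(1),s["tool_rot"].round(4),"F",s["contact_force"].round(2),"gap",round(s["finger_gap"],3),"q6",s["qpos"].round(2)); return s
E
python3 - <<'E'
from h import *
m,im,d=snap("top","top1.png"); np.savez("top1.npz",d=d,im=im)
P=cloud(m,d)
for n in ["tin_a_mid","vial_1_mid","rack","heater","dropper_1","jar","beaker","lid_a_mid","start_top","hood_bar"]:
    for r in trace("top",n):
        Q=P[r["region"]]; Q=Q[np.isfinite(Q[:,0])]
        if len(Q)<5: print(n,r["p"],r["box"]);continue
        print(n,round(r["p"],2),np.round(r["box"]),len(Q),np.median(Q,0).round(1),"zmax",np.percentile(Q[:,2],[2,50,98]).round(1))
st()
E
```

```text
tin_a_mid 0.7 [380. 231. 405. 253.] 429 [ 431.7 -312.5   61.1] zmax [42.5 61.1 65.6]
tin_a_mid 0.47 [346. 228. 366. 249.] 433 [ 439.8 -208.8   61.4] zmax [ 0.2 61.4 65.7]
vial_1_mid 0.55 [367. 206. 377. 216.] 70 [ 522.8 -252.    72.5] zmax [ 8.7 72.5 77.4]
vial_1_mid 0.41 [349. 178. 358. 186.] 58 [ 596.7 -199.1   85.9] zmax [52.3 85.9 89.9]
rack 0.93 [293. 169. 371. 199.] 1466 [ 596.2 -137.6   48.8] zmax [ 1.1 48.8 58.8]
heater 0.55 [136. 155. 263. 267.] 9936 [495.9 221.9  90.4] zmax [ 41.6  90.4 289.9]
dropper_1 0.75 [236. 246. 240. 254.] 43 [401.9 131.6 110.6] zmax [107.8 110.6 114.3]
dropper_1 0.5 [433. 214. 448. 223.] 75 [ 498.5 -452.2   45.1] zmax [18.4 45.1 71.3]
jar 0.72 [274. 134. 296. 167.] 579 [715.6   4.7  42.1] zmax [-1.2 42.1 91.4]
jar 0.57 [394. 277. 414. 290.] 212 [ 315.9 -342.8   67.5] zmax [20.7 67.5 71.9]
beaker 0.79 [274. 133. 295. 163.] 526 [716.5   7.1  44. ] zmax [ 0.6 44.  91.4]
lid_a_mid 0.62 [314. 223. 334. 242.] 414 [ 462.1 -107.9   61.4] zmax [43.2 61.4 65.2]
hood_bar 0.67 [139. 155. 220. 193.] 2028 [594.9 249.9 257.2] zmax [102.2 257.2 307.3]
hood_bar 0.21 [411. 199. 420. 202.] 73 [ 564.6 -388.2   44.9] zmax [12.7 44.9 72.9]
0.7 [281.2 558.2 222.6] [-2.6750e+00 -1.6474e+00 -2.0000e-04] F [-0.91  0.14  0.12] gap 1.001 q6 [ 0.93  0.53  1.43  0.    1.18 -0.18]
```

```bash
cat > fit.py <<'E'
from h import *
z=np.load("top1.npz"); im,d=z["im"],z["d"]; m=camera_model("top")
P=cloud(m,d)
def rect(mask,z):
    v,u=np.where(mask)
    Q=atz(m,np.c_[u,v],z)[:,:2].astype(np.float32)
    r=cv2.minAreaRect(Q); return r
def sel(x0,x1,y0,y1,z0,z1): 
    return (P[...,0]>x0)&(P[...,0]<x1)&(P[...,1]>y0)&(P[...,1]<y1)&(P[...,2]>z0)&(P[...,2]<z1)
for n,c in dict(t1=(431,-312),t2=(440,-209),t3=(462,-108)).items():
    k=sel(c[0]-50,c[0]+50,c[1]-50,c[1]+50,56,70)
    print(n,rect(k,62),k.sum())
k=sel(550,650,-300,20,45,54); print("rack",rect(k,50))
k=sel(350,650,40,420,84,96); print("heater top",rect(k,90),k.sum())
v,u=np.where(k); Q=P[k]; print("z",np.median(Q[:,2]))
k=sel(300,650,-300,100,65,100)&(np.abs(P[...,0]-597)<30); 
n,l,s,c=cv2.connectedComponentsWithStats(k.astype(np.uint8))
for i in range(1,n):
    if s[i,4]>8: print("cap",s[i,4],atz(m,[c[i]],87).round(1),np.median(P[l==i],0).round(1))
k=sel(540,900,100,400,250,400); print("hoodtop",P[k].min(0),P[k].max(0)) 
E
python3 fit.py
python3 - <<'E'
import cv2
im=cv2.imread("pics/top1.png")
cv2.imwrite("pics/topz.png",cv2.resize(im[130:280,130:290],None,fx=5,fy=4,interpolation=cv2.INTER_CUBIC))
cv2.imwrite("pics/topz2.png",cv2.resize(im[160:300,280:460],None,fx=4.4,fy=4.2,interpolation=cv2.INTER_CUBIC))
E
```

```text
t1 ((431.49713134765625, -314.1821594238281), (57.8936767578125, 59.11875534057617), 8.00034236907959) 411
t2 ((440.44927978515625, -208.3724822998047), (57.91239547729492, 58.433013916015625), 6.380954742431641) 408
t3 ((461.1080322265625, -108.55025482177734), (58.04661560058594, 57.752933502197266), 5.549609661102295) 401
rack ((602.495361328125, -132.57424926757812), (236.27151489257812, 61.233062744140625), 87.7679672241211)
heater top ((490.00750732421875, 216.79519653320312), (279.7333679199219, 261.2851257324219), 88.89347839355469) 5829
z 89.13724717239786
cap 52 [[603.3 -63.7  87. ]] [604.  -63.7  86. ]
cap 57 [[ 601.7 -108.9   87. ]] [ 601.8 -109.8   85.3]
cap 56 [[ 598.1 -200.3   87. ]] [ 599.  -200.9   86.5]
cap 24 [[571.3  86.8  87. ]] [571.1  86.1  87.9]
hoodtop [569.23333733 179.31514343 250.1272321 ] [627.61002577 344.72698465 309.81556964]
```

View pics/topz.png

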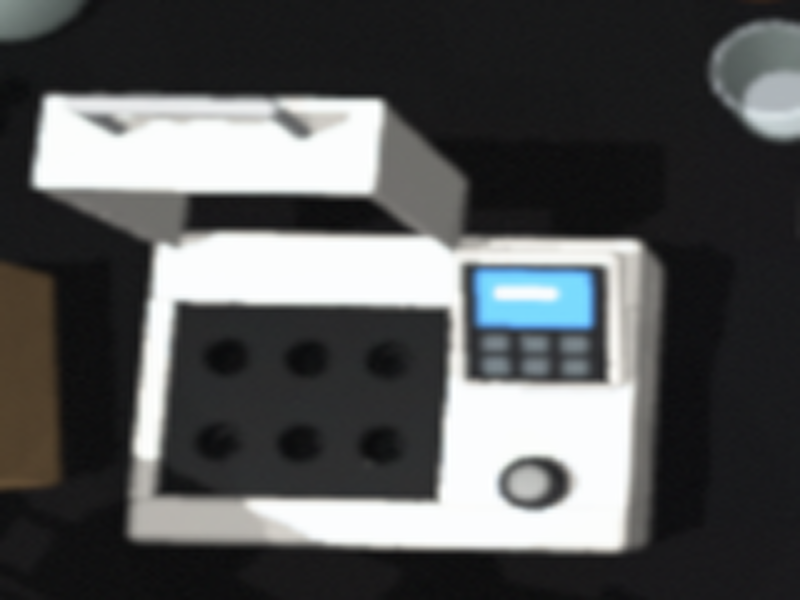

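View pics/topz2.png

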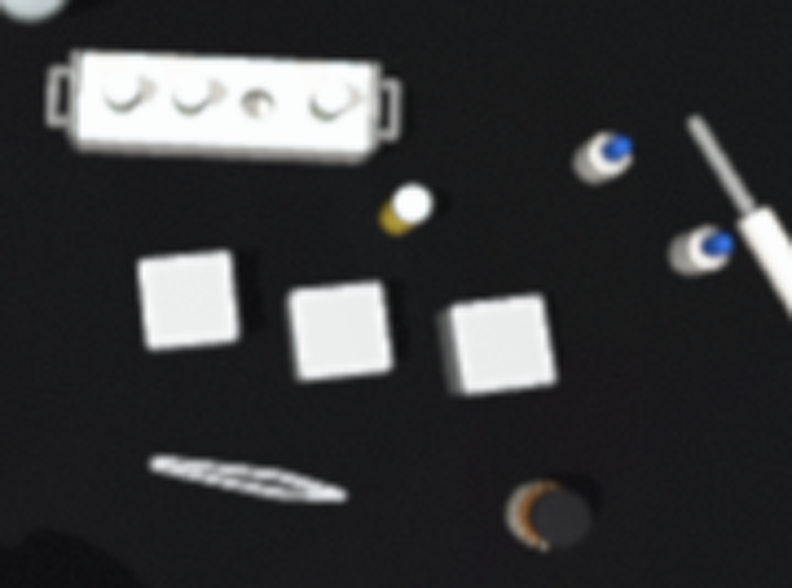

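```bash
python3 - <<'E'
from h import *
s=st(); m=camera_model("wrist"); R=Rn.from_rotvec(s["tool_rot"]).as_matrix()
print("tool R",R.round(3)); c=-m["R"].T@m["t"]
print("cam centre in tool",(R.T@(c-s["ee_pos"])).round(1)); print("cam axes in tool (cols: x,y,z)",(R.T@m["R"].T).round(3))
# wells
mt=camera_model("top")
px=np.array([(227,357),(307,357),(388,360),(218,441),(301,442),(382,445)],float); uv=np.c_[130+(px[:,0])/5-.4,130+px[:,1]/4-.4]
W=atz(mt,uv,90)[:,:2]; print(W.round(1),W.mean(0))
L=np.array([(30,46),(30,0),(30,-46),(-30,46),(-30,0),(-30,-46)],float)
a=Rn.align_vectors(np.c_[W-W.mean(0),W[:,:1]*0],np.c_[L,L[:,:1]*0])[0].as_rotvec(); print(a)
print("start",atz(mt,[(130+527/5-.4,130+482/4-.4)],105))
E
```

```text
0.7 [281.2 558.2 222.6] [-2.6750e+00 -1.6474e+00 -2.0000e-04] F [-0.91  0.14  0.12] gap 1.001 q6 [ 0.93  0.53  1.43  0.    1.18 -0.18]
tool R [[ 0.45   0.893  0.   ]
 [ 0.893 -0.45   0.   ]
 [ 0.     0.    -1.   ]]
cam centre in tool [   0.5  -84.7 -162.4]
cam axes in tool (cols: x,y,z) [[ 1.     0.     0.   ]
 [-0.     0.953  0.303]
 [ 0.    -0.303  0.953]]
[[489.3 309.2]
 [489.6 263.8]
 [487.7 217.8]
 [429.9 310.9]
 [429.4 264.2]
 [427.6 218.5]] [458.91335422 264.05253677]
[ 0.          0.         -0.01903284]
start [[401.77003197 132.84707881 105.        ]]
```

```bash
cat >> h.py <<'E'
def phi(s=None):
    s=s or sense(); R=Rn.from_rotvec(s["tool_rot"]).as_matrix(); return np.degrees(np.arctan2(R[1,0],R[0,0]))
def plan(wps,gap,n=None,step=45.,dturn=8.5,cur=None):
    """wps: list of (x,y,z,phi); prints rows"""
    s=sense(); p=s["ee_pos"].copy(); f=phi(s)
    if cur is not None: p=np.array(cur[:3],float); f=cur[3]
    out=[]
    for w in wps:
        t=np.array(w[:3],float); df=(w[3]-f+180)%360-180 if abs(w[3]-f)>180 else w[3]-f
        k=int(max(1,np.ceil(np.linalg.norm(t-p)/step),np.ceil(abs(df)/dturn)))
        p0,f0=p.copy(),f
        for i in range(k):
            q=p0+(t-p0)*(i+1)/k; a=np.radians(f); dx,dy,dz=q-p
            r=[gap,round((dx*np.cos(a)+dy*np.sin(a))/10,2),round((dx*np.sin(a)-dy*np.cos(a))/10,2),round(-dz/10,2),round(-df/k,1)]
            out.append(r)
            a2=a; p=p+np.array([10*r[1]*np.cos(a)+10*r[2]*np.sin(a),10*r[1]*np.sin(a)-10*r[2]*np.cos(a),-10*r[3]]); f=f-r[4]
    print(len(out),"rows; ends",p.round(1),round(f,1))
    for i in range(0,len(out),10): print(str(out[i:i+10]).replace(" ",""))
E
python3 -c "
from h import *
plan([(460,190,230,0)],8.7)"
```

```text
10 rows; ends [460. 190. 230.] 0.3
[[8.7,np.float64(-2.48),np.float64(3.25),np.float64(-0.07),np.float64(6.3)],[8.7,np.float64(-2.11),np.float64(3.51),np.float64(-0.08),np.float64(6.3)],[8.7,np.float64(-1.72),np.float64(3.72),np.float64(-0.07),np.float64(6.3)],[8.7,np.float64(-1.29),np.float64(3.88),np.float64(-0.08),np.float64(6.3)],[8.7,np.float64(-0.87),np.float64(4.0),np.float64(-0.07),np.float64(6.3)],[8.7,np.float64(-0.41),np.float64(4.07),np.float64(-0.07),np.float64(6.3)],[8.7,np.float64(0.03),np.float64(4.09),np.float64(-0.08),np.float64(6.3)],[8.7,np.float64(0.48),np.float64(4.07),np.float64(-0.07),np.float64(6.3)],[8.7,np.float64(0.92),np.float64(3.98),np.float64(-0.08),np.float64(6.3)],[8.7,np.float64(1.36),np.float64(3.87),np.float64(-0.07),np.float64(6.3)]]
```

Call:
{"fn": "carry_out", "kwargs": {
  "increments": [
    [[8.7,-2.5,3.25,-0.1,6.3],[8.7,-2.1,3.5,-0.1,6.3],[8.7,-1.7,3.7,-0.1,6.3],[8.7,-1.3,3.9,-0.1,6.3],[8.7,-0.9,4.0,-0.1,6.3],[8.7,-0.4,4.1,-0.1,6.3],[8.7,0,4.1,-0.1,6.3],[8.7,0.5,4.1,-0.1,6.3],[8.7,0.9,4.0,0,6.3],[8.7,1.4,3.9,0,6.3]]
  ]
}}

```text
time_s: 1.7
ee_pos: [460.9, 187.1, 230.9]
tool_rot: [-3.141, 0.0, -0.001]
contact_force: [0.6, -0.4, -0.6]
finger_gap: 0.999
```

```bash
sed -i 's/r=\[gap,\(.*\)\]$/r=[float(x) for x in [gap,\1]]/' h.py; grep -n "r=\[" h.py; python3 -c "
from h import *
s=st();print(phi(s))
m,im,d=snap('wrist','w1.png'); s=st(); np.savez('w1.npz',d=d,R=m['R'],t=m['t'])
im2=im.copy()
W=np.array([(30,46),(30,0),(30,-46),(-30,46),(-30,0),(-30,-46)],float); a=-.019; c,sn=np.cos(a),np.sin(a)
X=np.c_[W@np.array([[c,sn],[-sn,c]])+[458.9,264.05],np.full(6,90)]
for p in proj(m,X): cv2.drawMarker(im2,tuple(int(v) for v in p.round()),(0,0,255),0,8)
cv2.imwrite('pics/w1m.png',im2)
"
```

```text
37:            r=[float(x) for x in [gap,round((dx*np.cos(a)+dy*np.sin(a))/10,2),round((dx*np.sin(a)-dy*np.cos(a))/10,2),round(-dz/10,2),round(-df/k,1)]]
1.7 [460.9 187.1 230.9] [-3.1414e+00  0.0000e+00 -1.2000e-03] F [ 0.59 -0.43 -0.58] gap 0.999 q6 [0.16 0.35 1.74 0.   1.06 0.16]
-0.0004528453313820694
1.75 [464.8 182.2 231. ] [ 3.1375 -0.0103  0.0072] F [ 2.8  -2.78  0.56] gap 0.999 q6 [ 0.15  0.35  1.73 -0.01  1.06  0.16]
```

View pics/w1m.png

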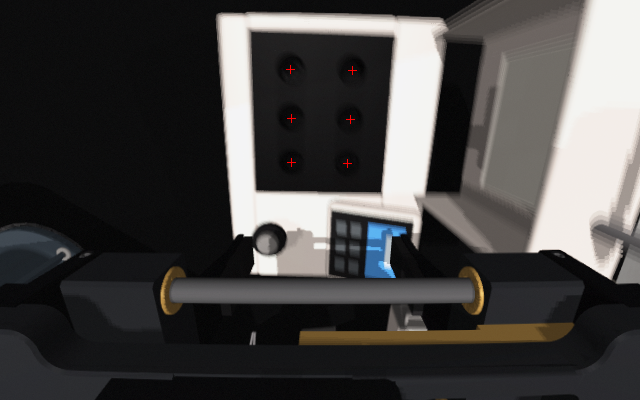

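```bash
cat > wl.py <<'E'
from h import *
for i in range(4): read_camera('wrist')
m,im,d=snap('wrist','w2.png'); s=st(); np.savez('w2.npz',d=d,im=im,R=m['R'],t=m['t'])
W=np.array([(30,46),(30,0),(30,-46),(-30,46),(-30,0),(-30,-46)],float); a=-.019; c,sn=np.cos(a),np.sin(a)
X=np.c_[W@np.array([[c,sn],[-sn,c]])+[458.9,264.05],np.full(6,90)]
b=cv2.convertScaleAbs(im,alpha=3.5)[20:200,210:450]
b=cv2.resize(b,None,fx=3.3,fy=3.3,interpolation=cv2.INTER_CUBIC)
for p,w in zip(proj(m,X),X):
    q=np.array([w+[12.5*np.cos(t),12.5*np.sin(t),0] for t in np.linspace(0,6.28,40)])
    uv=(proj(m,q)-[210,20]+.5)*3.3
    cv2.polylines(b,[uv.round().astype(np.int32)],True,(0,0,255),1)
cv2.imwrite('pics/w2z.png',b)
E
python3 wl.py
```

```text
2.0 [459.6 189.3 230.5] [-3.1412e+00 -9.0000e-03  1.0000e-03] F [ 0.07 -0.74 -0.06] gap 1.0 q6 [0.17 0.35 1.74 0.   1.06 0.16]
```

View pics/w2z.png

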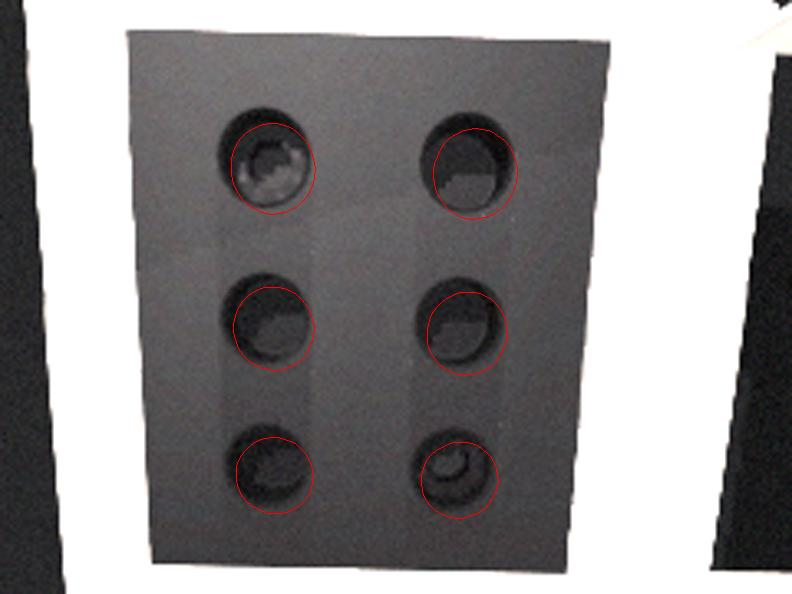

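```bash
cat > wf.py <<'E'
from h import *
import sys
from scipy.optimize import minimize
from scipy.ndimage import map_coordinates, gaussian_filter
def fitwells(fn,init=(457,266,-0.019)):
    z=np.load(fn); m=dict(camera_model('wrist')); m['R']=z['R'];m['t']=z['t']
    g=gaussian_filter(cv2.cvtColor(z['im'],cv2.COLOR_BGR2GRAY).astype(float),.7)
    L=np.array([(30,46),(30,0),(30,-46),(-30,46),(-30,0),(-30,-46)],float); th=np.linspace(0,2*np.pi,48,endpoint=False)
    def rim(p,r):
        c,s=np.cos(p[2]),np.sin(p[2]); C=L@np.array([[c,s],[-s,c]])+p[:2]
        Q=(C[:,None,:]+r*np.stack([np.cos(th),np.sin(th)],-1)[None]).reshape(-1,2); uv=proj(m,np.c_[Q,np.full(len(Q),90.)])
        return map_coordinates(g,[uv[:,1],uv[:,0]],order=1)
    f=lambda p: -np.mean(np.clip(rim((p[0],p[1],p[2]/100),13.7)-rim((p[0],p[1],p[2]/100),11.3),-5,25))
    best=None
    for dx in (-3,0,3):
        for dy in (-3,0,3):
            r=minimize(f,[init[0]+dx,init[1]+dy,init[2]*100],method='Nelder-Mead')
            if best is None or r.fun<best.fun: best=r
    return best.x*[1,1,.01],best.fun
if __name__=="__main__": print(fitwells(sys.argv[1]))
E
python3 wf.py w2.npz
python3 -c "
from h import *
z=np.load('w2.npz');m=camera_model('wrist');m['R']=z['R'];m['t']=z['t'];P=cloud(m,z['d'])
k=(abs(P[...,2]-90)<8)&(P[...,1]>200)&(P[...,1]<330)&(P[...,0]<520)&(P[...,0]>400)
print('face z',np.median(P[k][:,2]))
# start key
k=(P[...,2]>93)&(P[...,2]<125)&(P[...,1]>90)&(P[...,1]<175)&(P[...,0]<440)
print('key',np.median(P[k],0),P[k][:,2].max(),k.sum())
"

```

```text
(array([ 4.56100806e+02,  2.68017302e+02, -1.68404808e-02]), np.float64(-7.275531467183037))
face z 90.16617350396308
key [401.32457814 139.34457721 102.70946352] 114.34574868687012 961
```

```bash
python3 -c "
from h import *
plan([(461,-108.5,140,5.5)],8.7)"
```

```text
7 rows; ends [ 461.  -108.5  140. ] 5.2
[[8.7,-0.0,4.25,1.29,-0.7],[8.7,-0.06,4.26,1.3,-0.7],[8.7,-0.11,4.25,1.29,-0.7],[8.7,-0.16,4.25,1.29,-0.7],[8.7,-0.21,4.25,1.3,-0.7],[8.7,-0.27,4.25,1.29,-0.7],[8.7,-0.31,4.24,1.29,-0.7]]
```

Call:
{"fn": "carry_out", "kwargs": {
  "increments": [
    [[8.7,0,4.3,1.3,-0.8],[8.7,0,4.3,1.3,-0.8],[8.7,-0.1,4.2,1.3,-0.8],[8.7,-0.2,4.2,1.3,-0.8],[8.7,-0.2,4.2,1.3,-0.8],[8.7,-0.3,4.2,1.3,-0.8],[8.7,-0.3,4.2,1.3,-0.7],[8.7,0,0,0,0],[8.7,0,0,0,0]]
  ]
}}

```text
time_s: 2.9
ee_pos: [462.7, -106.9, 139.2]
tool_rot: [-3.136, -0.157, 0.002]
contact_force: [-0.0, 0.7, -0.9]
finger_gap: 0.999
```

```bash
cat > tins.py <<'E'
from h import *
import sys
def tins(tag):
    m,im,d=snap("top",f"top_{tag}.png"); P=cloud(m,d)
    k=((P[...,0]>330)&(P[...,0]<540)&(P[...,1]>-460)&(P[...,1]<0)&(P[...,2]>54)&(P[...,2]<70)).astype(np.uint8)
    n,l,s,c=cv2.connectedComponentsWithStats(k)
    for i in range(1,n):
        if s[i,4]>150:
            v,u=np.where(l==i); r=cv2.minAreaRect(atz(m,np.c_[u,v],62)[:,:2].astype(np.float32)); print(np.round(r[0],1),np.round(r[1],1),round(r[2],1),s[i,4])
if __name__=="__main__":
    tins(sys.argv[1]); s=st(); print(phi(s))
E
python3 tins.py a; python3 -c "
from h import *
m,im,d=snap('wrist','w3.png'); np.savez('w3.npz',d=d,im=im,R=m['R'],t=m['t']);st()"
```

```text
[ 440.4 -208.6] [57.7 57.9] 6.4 337
[ 431.5 -314. ] [57.9 59.6] 8.0 414
2.95 [ 462.6 -106.1  139.5] [-3.1365e+00 -1.5970e-01  1.5000e-03] F [ 0.03 -0.22 -0.22] gap 0.999 q6 [-0.46  0.46  1.88  0.    0.8  -0.56]
5.830447471999362
3.0 [ 462.7 -105.7  139.7] [-3.1367e+00 -1.6130e-01  8.0000e-04] F [-0.06  0.79 -0.37] gap 1.001 q6 [-0.46  0.46  1.88  0.    0.8  -0.56]
```

View pics/w3.png

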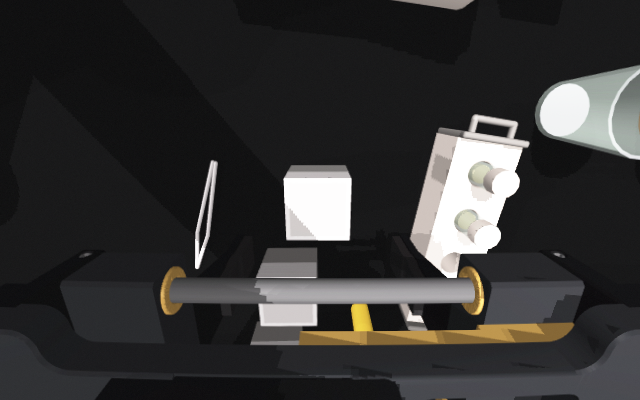

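View pics/top_a.png

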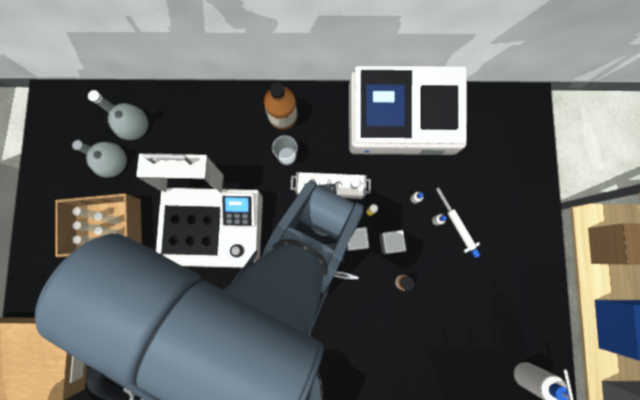

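```bash
cat > wt.py <<'E'
from h import *
import sys
# tin tops in wrist picture
z=np.load(sys.argv[1]); m=camera_model('wrist'); m['R']=z['R'];m['t']=z['t']; P=cloud(m,z['d'])
zt=float(sys.argv[2]) if len(sys.argv)>2 else 62
v,u=np.mgrid[0:400,0:640]
k=((abs(P[...,2]-zt)<6)&(v<262)).astype(np.uint8)
n,l,s,c=cv2.connectedComponentsWithStats(k)
for i in range(1,n):
    if s[i,4]>400:
        v,u=np.where(l==i); r=cv2.minAreaRect(atz(m,np.c_[u,v],zt)[:,:2].astype(np.float32)); print(np.round(r[0],1),np.round(r[1],1),round(r[2],1),s[i,4],s[i,:4])
E
python3 wt.py w3.npz; python3 -c "
from h import *
plan([(461.5,-107.5,60,5.5),(461.5,-107.5,5,5.5)],8.7)"
```

```text
[676.5   3.1] [31.9 65. ] 7.3 802 [574  69  47  82]
[601.  -28.9] [ 5.9 58.5] 88.2 450 [463 131  67  17]
[ 458.  -105.4] [58.  59.3] 5.9 4105 [284 176  67  64]
4 rows; ends [ 461.5 -107.5    5. ] 5.5
[[8.7,-0.07,0.08,3.99,0.2],[8.7,-0.07,0.08,3.98,0.2],[8.7,0.0,0.0,2.75,-0.0],[8.7,0.0,0.0,2.75,-0.0]]
```

Call:
{"fn": "carry_out", "kwargs": {
  "increments": [
    [[8.7,-0.1,0.1,4.0,0.2],[8.7,-0.1,0,4.0,0.2],[8.7,0,0,2.7,0],[8.7,0,0,2.6,0],[8.7,0,0,0,0],[8.7,0,0,0,0]]
  ]
}}

```text
time_s: 3.6
ee_pos: [461.1, -107.4, 7.0]
tool_rot: [-3.138, -0.151, 0.001]
contact_force: [0.2, -0.0, 0.1]
finger_gap: 1.0
```

```bash
python3 -c "
from h import *
s=st();print(phi(s))"
```

```text
3.6 [ 461.1 -107.4    7. ] [-3.1376e+00 -1.5060e-01  8.0000e-04] F [ 0.22 -0.03  0.05] gap 1.0 q6 [-0.47  0.73  1.96  0.    0.46 -0.56]
5.497415678799241
```

Close with moderate force, watching lateral force, then lift.

Call:
{"fn": "carry_out", "kwargs": {
  "increments": [
    [[5.0,0,0,0,0],[5.0,0,0,0,0],[5.0,0,0,0,0],[5.0,0,0,0,0],[5.0,0,0,0,0],[5.0,0,0,0,0]]
  ],
  "grip_force": 25
}}

```text
time_s: 4.2
ee_pos: [460.3, -108.7, 7.1]
tool_rot: [-3.138, -0.147, 0.002]
contact_force: [-2.0, -0.7, 6.9]
finger_gap: 0.667
```

Call:
{"fn": "carry_out", "kwargs": {
  "increments": [
    [[5.0,0,0,-0.5,0],[5.0,0,0,-0.5,0],[5.0,0,0,-0.5,0],[5.0,0,0,0,0],[5.0,0,0,0,0],[5.0,0,0,0,0]]
  ]
}}

```text
time_s: 4.8
ee_pos: [461.0, -108.8, 21.5]
tool_rot: [-3.138, -0.147, 0.0]
contact_force: [-0.3, -0.3, -3.0]
finger_gap: 0.666
```

```bash
python3 -c "
from h import *
F=[]
for i in range(8):
    read_camera('side'); F.append(sense()['contact_force'])
print(np.mean(F,0),np.std(F,0)); st()
snap('side','s1.png')"
```

```text
[-0.17140927 -0.21396848 -2.3283811 ] [0.55122886 0.39989103 0.34535041]
5.2 [ 461.  -108.8   21.5] [-3.1381e+00 -1.4670e-01  3.0000e-04] F [-0.05 -0.07 -2.34] gap 0.666 q6 [-0.47  0.69  1.96  0.    0.49 -0.56]
```

View pics/s1.png

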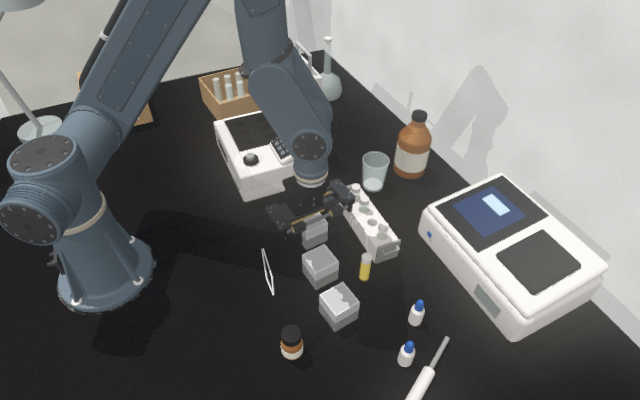

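Call:
{"fn": "carry_out", "kwargs": {
  "increments": [
    [[5.0,0,0,0.7,0],[5.0,0,0,0.7,0],[5.0,0,0,0.05,0],[5.0,0,0,0,0],[8.7,0,0,0,0],[8.7,0,0,0,0],[8.7,0,0,0,0],[8.7,0,0,0,0],[8.7,0,0,-4,0],[8.7,0,0,-4.5,0]]
  ]
}}

```text
time_s: 6.25
ee_pos: [459.5, -108.2, 91.1]
tool_rot: [-3.135, -0.146, 0.008]
contact_force: [0.9, -0.3, -0.3]
finger_gap: 0.986
```

```bash
python3 tins.py b; python3 -c "
from h import *
s=st();print(phi(s))
plan([(440,-207,130,6.4)],8.7)"
```

```text
[ 440.3 -208.6] [57.9 57.9] 6.4 338
[ 431.5 -314.1] [57.9 59.2] 8.0 413
6.3 [ 463.6 -109.9   98. ] [3.1343 0.1472 0.0108] F [0.61 0.55 3.98] gap 0.991 q6 [-0.47  0.54  1.92  0.    0.68 -0.56]
5.376936032871271
6.3 [ 463.6 -109.9   98. ] [3.1343 0.1472 0.0108] F [0.61 0.55 3.98] gap 0.991 q6 [-0.47  0.54  1.92  0.    0.68 -0.56]
5.376936032871271
3 rows; ends [ 440. -207.  130.] 6.3
[[8.7,-1.09,3.15,-1.07,-0.3],[8.7,-1.1,3.14,-1.07,-0.3],[8.7,-1.11,3.14,-1.06,-0.3]]
```

Call:
{"fn": "carry_out", "kwargs": {
  "increments": [
    [[8.7,-1.1,3.2,0,-0.3],[8.7,-1.1,3.2,0,-0.3],[8.7,-1.1,3.1,0,-0.3],[8.7,0,0,0,0],[8.7,0,0,4.5,0],[8.7,0,0,4.2,0],[8.7,0,0,0,0],[8.7,0,0,0,0]]
  ]
}}

```text
time_s: 7.1
ee_pos: [437.1, -205.7, 4.0]
tool_rot: [-3.135, -0.171, 0.003]
contact_force: [-0.5, 0.1, -0.8]
finger_gap: 0.999
```

```bash
python3 -c "
from h import *
s=st();print(phi(s))"
```

```text
7.1 [ 437.1 -205.7    4. ] [-3.1351e+00 -1.7140e-01  3.0000e-03] F [-0.49  0.08 -0.78] gap 0.999 q6 [-0.67  0.74  1.93  0.    0.47 -0.78]
6.258916561740108
```

Call:
{"fn": "carry_out", "kwargs": {
  "increments": [
    [[5.0,0,0.15,-0.2,0],[5.0,0,0,0,0],[5.0,0,0,0,0],[5.0,0,0,0,0],[5.0,0,0,0,0],[5.0,0,0,0,0]]
  ],
  "grip_force": 25
}}

```text
time_s: 7.7
ee_pos: [437.9, -208.1, 7.4]
tool_rot: [3.137, 0.171, 0.001]
contact_force: [0.1, 0.9, 3.4]
finger_gap: 0.666
```

Call:
{"fn": "carry_out", "kwargs": {
  "increments": [
    [[5.0,0,0,-0.5,0],[5.0,0,0,-0.5,0],[5.0,0,0,-0.5,0],[5.0,0,0,0,0],[5.0,0,0,0,0],[5.0,0,0,0,0]]
  ]
}}

```text
time_s: 8.3
ee_pos: [437.6, -208.1, 22.0]
tool_rot: [-3.137, -0.171, 0.0]
contact_force: [-0.6, -0.5, -2.5]
finger_gap: 0.666
```

```bash
python3 -c "
from h import *
F=[]
for i in range(8):
    read_camera('side'); F.append(sense()['contact_force'])
print(np.mean(F,0),np.std(F,0)); st()"
```

```text
[-0.15822479 -0.01146223 -2.47482739] [0.33285801 0.3979861  0.17038043]
8.7 [ 437.7 -208.1   22. ] [-3.1368e+00 -1.7140e-01  2.0000e-04] F [-0.61  0.08 -2.4 ] gap 0.665 q6 [-0.67  0.7   1.93 -0.    0.52 -0.78]
```

Call:
{"fn": "carry_out", "kwargs": {
  "increments": [
    [[5.0,0,0,0.7,0],[5.0,0,0,0.7,0],[5.0,0,0,0.05,0],[5.0,0,0,0,0],[8.7,0,0,0,0],[8.7,0,0,0,0],[8.7,0,0,0,0],[8.7,0,0,0,0],[8.7,0,0,-4,0],[8.7,0,0,-4.5,0]]
  ]
}}

```text
time_s: 9.7
ee_pos: [436.4, -207.2, 91.6]
tool_rot: [-3.133, -0.171, 0.007]
contact_force: [0.9, -1.0, 0.8]
finger_gap: 0.988
```

```bash
python3 tins.py c; python3 -c "
from h import *
plan([(430.5,-313,100,8)],8.7)"
```

```text
[ 463.3 -108.4] [58.  57.7] 6.0 369
9.75 [ 440.1 -209.7   98.6] [3.1315 0.1717 0.0095] F [ 0.83 -0.87  2.62] gap 0.998 q6 [-0.67  0.55  1.89  0.    0.7  -0.78]
6.2775264014418095
3 rows; ends [ 430.5 -313.   100. ] 8.1
[[8.7,-0.69,3.39,-0.05,-0.6],[8.7,-0.73,3.38,-0.04,-0.6],[8.7,-0.77,3.37,-0.05,-0.6]]
```

Call:
{"fn": "carry_out", "kwargs": {
  "increments": [
    [[8.7,-0.6,3.4,0,-0.6],[8.7,-0.7,3.4,0,-0.6],[8.7,-0.7,3.5,0,-0.6],[8.7,0,0,0,0],[8.7,0,0,0,0],[8.7,0,0,0,0]]
  ]
}}

```text
time_s: 10.35
ee_pos: [429.5, -311.2, 92.2]
tool_rot: [-3.132, -0.221, 0.002]
contact_force: [-0.2, 0.8, -0.4]
finger_gap: 1.001
```

```bash
python3 -c "
from h import *
m,im,d=snap('wrist','w4.png'); np.savez('w4.npz',d=d,im=im,R=m['R'],t=m['t']);s=st();print(phi(s))"; python3 wt.py w4.npz;python3 tins.py d
```

```text
10.4 [ 429.6 -311.1   92.3] [-3.132e+00 -2.219e-01  1.800e-03] F [-0.15 -0.7  -0.4 ] gap 1.0 q6 [-0.84  0.6   1.78  0.    0.76 -0.98]
8.104893285756484
[ 437.1 -206.9] [58.4 58.3] 6.6 9067 [311  29  98 102]
[ 590.9 -200.4] [18.4 21.2] 10.3 501 [573  93  31  34]
[ 591.2 -231.3] [ 6.  59.7] 88.0 623 [531 144  77  23]
[ 428.3 -309.1] [58.1 53.8] 7.9 5390 [280 193  83  69]
[ 319.6 -334.8] [17.5 36.2] 59.8 439 [146 228  45  34]
10.45 [ 429.8 -311.1   92.4] [-3.1323e+00 -2.2240e-01  1.5000e-03] F [1.17 0.33 0.01] gap 0.999 q6 [-0.84  0.6   1.78  0.    0.76 -0.98]
8.124182431111825
```

View pics/w4.png

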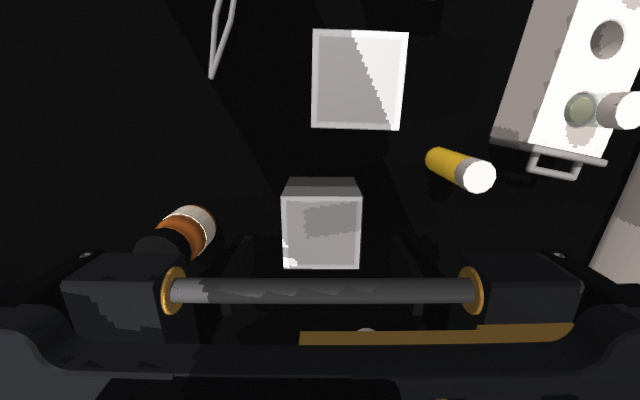

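Call:
{"fn": "carry_out", "kwargs": {
  "increments": [
    [[8.7,-0.1,0,2.7,0],[8.7,0,0,2.75,0],[8.7,0,0,0,0],[5.0,0,0,0,0],[5.0,0,0,0,0],[5.0,0,0,0,0],[5.0,0,0,0,0],[5.0,0,0,0,0],[5.0,0,0,0,0],[5.0,0,0,0,0]]
  ],
  "grip_force": 15
}}

```text
time_s: 11.45
ee_pos: [429.5, -313.3, 38.9]
tool_rot: [3.133, 0.22, 0.001]
contact_force: [-0.4, 0.2, 7.2]
finger_gap: 0.662
```

```bash
python3 -c "
from h import *
s=st();print(phi(s))"
```

```text
11.45 [ 429.5 -313.3   38.9] [3.1328e+00 2.2040e-01 1.4000e-03] F [-0.35  0.17  7.17] gap 0.662 q6 [-0.84  0.69  1.8   0.    0.64 -0.98]
8.048617083748052
```

Call:
{"fn": "carry_out", "kwargs": {
  "increments": [
    [[5.0,0,0,-1,0],[5.0,0,0,-1.5,0],[5.0,0,0,-2,0],[5.0,0,0,-2,0],[5.0,0,0,-2,0],[5.0,0,0,0,0],[5.0,0,0,0,0]]
  ]
}}

```text
time_s: 12.15
ee_pos: [429.1, -312.9, 123.4]
tool_rot: [3.133, 0.221, 0.001]
contact_force: [0.2, 0.6, -0.3]
finger_gap: 0.667
```

```bash
python3 -c "
from h import *
s=st();print(phi(s))
m,im,d=snap('side','s2.png');m,im,d=snap('wrist','w5.png')
plan([(450,0,125,8),(450,0,45,8)],5.0)"
```

```text
12.15 [ 429.1 -312.9  123.4] [3.1332e+00 2.2060e-01 7.0000e-04] F [ 0.18  0.59 -0.25] gap 0.667 q6 [-0.84  0.55  1.76 -0.    0.83 -0.98]
8.054491432998045
9 rows; ends [450.  -0.  45.] 8.1
[[5.0,0.93,-4.37,-0.04,0.0],[5.0,0.93,-4.38,-0.04,0.0],[5.0,0.92,-4.37,-0.04,0.0],[5.0,0.93,-4.38,-0.04,0.0],[5.0,0.93,-4.37,-0.04,0.0],[5.0,0.93,-4.38,-0.04,0.0],[5.0,0.93,-4.37,-0.04,0.0],[5.0,-0.0,-0.0,4.0,0.0],[5.0,-0.0,-0.0,4.0,0.0]]
```

View pics/s2.png

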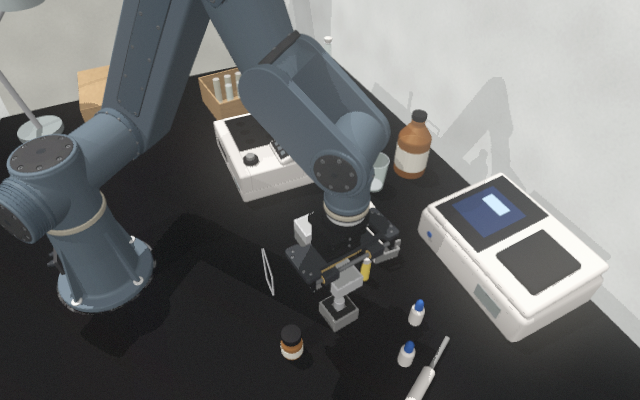

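Call:
{"fn": "carry_out", "kwargs": {
  "increments": [
    [[5.0,0.9,-4.4,0,0],[5.0,0.9,-4.4,0,0],[5.0,0.9,-4.4,0,0],[5.0,0.9,-4.4,0,0],[5.0,0.9,-4.4,0,0],[5.0,0.9,-4.4,0,0],[5.0,0.9,-4.2,0,0],[5.0,0,0,4.0,0],[5.0,0,0,4.0,0],[5.0,0,0,2.5,0]]
  ]
}}

```text
time_s: 13.25
ee_pos: [447.2, -0.0, 15.4]
tool_rot: [-3.133, -0.223, 0.005]
contact_force: [0.9, -0.3, -0.0]
finger_gap: 0.663
```

Call:
{"fn": "carry_out", "kwargs": {
  "increments": [
    [[5.0,0,0,0.7,0],[5.0,0,0,0.4,0],[5.0,0,0,0,0],[5.0,0,0,0,0]]
  ]
}}

```text
time_s: 13.65
ee_pos: [449.3, -1.4, 7.9]
tool_rot: [3.133, 0.22, 0.003]
contact_force: [0.1, 0.2, -0.9]
finger_gap: 0.661
```

```bash
python3 -c "
from h import *
s=st();print(phi(s))"
```

```text
13.65 [449.3  -1.4   7.9] [3.1333e+00 2.2010e-01 2.6000e-03] F [ 0.13  0.2  -0.94] gap 0.661 q6 [-0.25  0.71  2.02 -0.    0.4  -0.39]
8.0347976624827
```

Call:
{"fn": "carry_out", "kwargs": {
  "increments": [
    [[5.0,0,0,0.2,0],[5.0,0,0,0.1,0],[5.0,0,0,0,0],[7.5,0,0,0,0],[7.5,0,0,0,0],[7.5,0,0,0,0],[7.5,0,0,0,0],[7.5,0,0,0,0]]
  ]
}}

```text
time_s: 14.45
ee_pos: [448.6, -1.1, 3.9]
tool_rot: [-3.134, -0.221, 0.0]
contact_force: [-0.8, 0.8, -0.5]
finger_gap: 0.855
```

Call:
{"fn": "carry_out", "kwargs": {
  "increments": [
    [[7.5,0,0,-3,0],[7.5,0,0,-4,0],[7.5,0,0,-4,0],[7.5,0,0,0,0],[7.5,0,0,0,0]]
  ]
}}

```text
time_s: 14.95
ee_pos: [449.1, -1.2, 114.8]
tool_rot: [3.133, 0.221, 0.004]
contact_force: [-0.2, -0.1, -0.5]
finger_gap: 0.858
```

```bash
python3 -c "
from h import *
s=st();print(phi(s))
m,im,d=snap('wrist','w6.png'); np.savez('w6.npz',d=d,im=im,R=m['R'],t=m['t'])
print(phi());mt,im,d=snap('top','t6.png'); P=cloud(mt,d); np.savez('t6.npz',d=d,im=im)"; python3 wt.py w6.npz 28
```

```text
14.95 [449.1  -1.2 114.8] [3.1331 0.2207 0.0035] F [-0.23 -0.1  -0.54] gap 0.858 q6 [-0.25  0.48  1.97  0.    0.69 -0.39]
8.05972064418853
8.054424160158893
[448.6   0. ] [58.1 58.2] 8.1 3836 [289 174  66  61]
[679.6  16.6] [60.2 26.7] 61.1 530 [541 202  54  48]
```

View pics/t6.png

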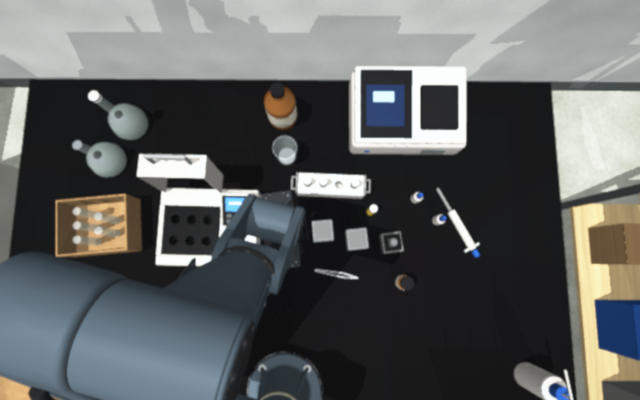

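View pics/w6.png

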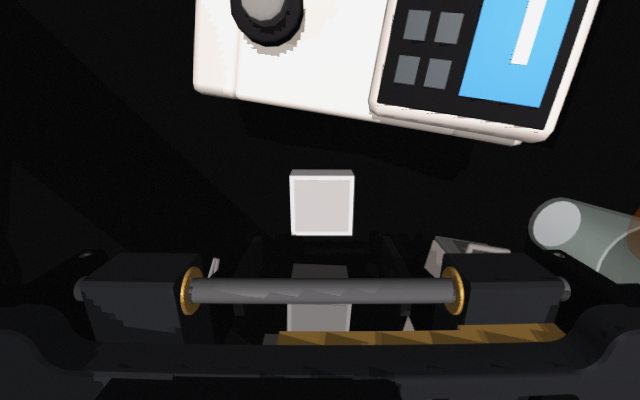

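```bash
python3 -c "
from h import *
plan([(429,-312,125,8)],5)"
```

```text
7 rows; ends [ 429. -312.  125.] 8.1
[[5.0,-0.89,4.36,-0.17,0.0],[5.0,-0.89,4.37,-0.17,0.0],[5.0,-0.88,4.36,-0.16,0.0],[5.0,-0.89,4.36,-0.17,0.0],[5.0,-0.89,4.36,-0.17,0.0],[5.0,-0.89,4.37,-0.17,0.0],[5.0,-0.89,4.36,-0.17,0.0]]
```

Call:
{"fn": "carry_out", "kwargs": {
  "increments": [
    [[5.0,-0.9,4.4,-0.2,0],[5.0,-0.9,4.4,-0.2,0],[5.0,-0.9,4.4,-0.2,0],[5.0,-0.9,4.4,-0.2,0],[5.0,-0.9,4.4,0,0],[5.0,-0.9,4.3,0,0],[5.0,-0.8,4.3,0,0],[5.0,0,0,0,0],[5.0,0,0,0,0],[5.0,0,0,0,0]]
  ]
}}

```text
time_s: 16.05
ee_pos: [429.0, -310.7, 120.5]
tool_rot: [-3.13, -0.221, 0.004]
contact_force: [-0.3, 0.4, 0.7]
finger_gap: 0.572
```

```bash
python3 -c "
from h import *
m,im,d=snap('wrist','w7.png'); np.savez('w7.npz',d=d,im=im,R=m['R'],t=m['t'])
s=st();print(phi(s))
P=cloud(m,d); v,u=np.mgrid[0:400,0:640]
k=(abs(P[...,2]-58)<5)&(v<250)&(abs(P[...,0]-429)<25)&(abs(P[...,1]+312)<25)
vv,uu=np.where(k); Q=atz(m,np.c_[uu,vv],58)[:,:2].astype(np.float32); print(k.sum(),cv2.minEnclosingCircle(Q),Q.mean(0))
k=(abs(P[...,2]-39)<4)&(v<262)&(abs(P[...,0]-429)<45)&(abs(P[...,1]+312)<45)
vv,uu=np.where(k);Q=atz(m,np.c_[uu,vv],39)[:,:2].astype(np.float32); print(cv2.minAreaRect(Q))
cv2.imwrite('pics/w7z.png',cv2.resize(im[150:280,220:420],None,fx=4,fy=4))
"; python3 tins.py e
```

```text
16.1 [ 429.3 -310.5  120.9] [-3.1304 -0.2223  0.0036] F [-0.32 -0.74 -0.11] gap 0.576 q6 [-0.84  0.55  1.76  0.    0.83 -0.98]
8.123149435187935
497 ((428.50958251953125, -311.72406005859375), 11.308635711669922) [ 428.57846 -311.69873]
((428.17669677734375, -311.06390380859375), (56.60403823852539, 55.49763107299805), 8.158308982849121)
16.15 [ 429.6 -310.6  121.3] [-3.1312e+00 -2.2300e-01  2.8000e-03] F [ 0.13  0.13 -0.28] gap 0.574 q6 [-0.84  0.55  1.76  0.    0.83 -0.98]
8.147928430652833
```

View pics/w7z.png

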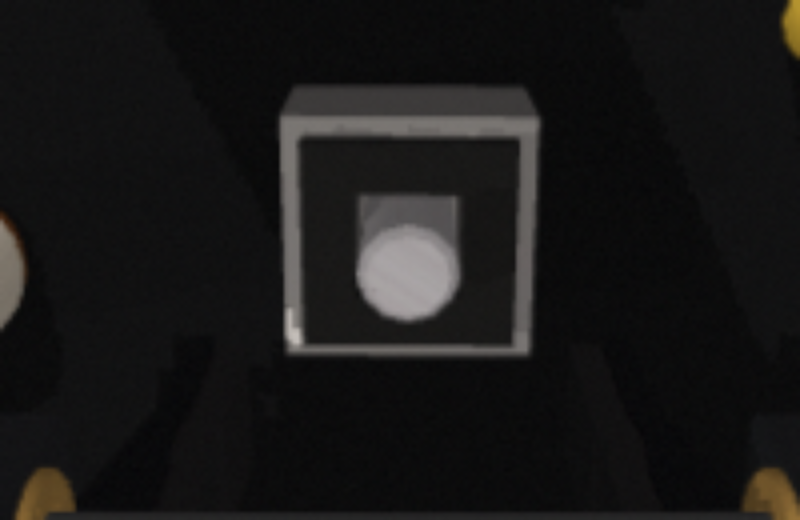

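Call:
{"fn": "carry_out", "kwargs": {
  "increments": [
    [[5.0,-0.1,0.1,4.0,0],[5.0,0,0,3.0,0],[5.0,0,0,0.9,0],[5.0,0,0,0,0],[1.5,0,0,0,0],[1.5,0,0,0,0],[1.5,0,0,0,0],[1.5,0,0,0,0],[1.5,0,0,0,0],[1.5,0,0,0,0]]
  ],
  "grip_force": 25
}}

```text
time_s: 17.15
ee_pos: [429.5, -314.3, 43.8]
tool_rot: [3.133, 0.221, 0.001]
contact_force: [-0.7, 0.7, 5.7]
finger_gap: 0.238
```

```bash
python3 -c "
from h import *
s=st();print(phi(s))"
```

```text
17.15 [ 429.5 -314.3   43.8] [3.1328e+00 2.2050e-01 1.0000e-03] F [-0.73  0.72  5.71] gap 0.238 q6 [-0.84  0.69  1.8  -0.    0.65 -0.98]
8.052374256227951
```

Call:
{"fn": "carry_out", "kwargs": {
  "increments": [
    [[4.0,0,0,0,0],[4.0,0,0,0,0],[4.0,-0.05,-0.25,0,0],[4.0,0,0,0,0],[4.0,0,0,0,0],[4.0,0,0,0,0],[4.0,0,0,0,0]]
  ]
}}

```text
time_s: 17.85
ee_pos: [428.5, -311.5, 43.0]
tool_rot: [-3.134, -0.221, 0.0]
contact_force: [-0.4, 0.7, -1.3]
finger_gap: 0.458
```

```bash
python3 -c "
from h import *
s=st();print(phi(s))"
```

```text
17.85 [ 428.5 -311.5   43. ] [-3.1338e+00 -2.2070e-01  1.0000e-04] F [-0.44  0.66 -1.29] gap 0.458 q6 [-0.84  0.69  1.81 -0.    0.65 -0.98]
8.055896280460225
```

Call:
{"fn": "carry_out", "kwargs": {
  "increments": [
    [[1.5,0,0,0,0],[1.5,0,0,0,0],[1.5,0,0,0,0],[1.5,0,0,0,0],[1.5,0,0,0,0]]
  ]
}}

```text
time_s: 18.35
ee_pos: [428.6, -311.6, 43.1]
tool_rot: [3.134, 0.221, 0.0]
contact_force: [-0.1, -0.2, -0.7]
finger_gap: 0.238
```

Call:
{"fn": "carry_out", "kwargs": {
  "increments": [
    [[1.5,0,0,-1,0],[1.5,0,0,-2,0],[1.5,0,0,-3,0],[1.5,0,0,-3,0],[1.5,0,0,-3,0],[1.5,0,0,-2,0],[1.5,0,0,0,0],[1.5,0,0,0,0],[1.5,0,0,0,0]]
  ]
}}

```text
time_s: 19.25
ee_pos: [427.6, -310.6, 181.8]
tool_rot: [-3.131, -0.22, 0.003]
contact_force: [-0.0, -0.2, -1.6]
finger_gap: 0.242
```

```bash
python3 -c "
from h import *
s=st();print(phi(s))
F=[]
for c in ['side','wrist','top','side']:
    snap(c,c+'8.png'); F.append(sense()['contact_force'])
print(np.mean(F,0))
plan([(430,-100,200,8),(426,222,200,0)],1.5)"
```

```text
19.25 [ 427.6 -310.6  181.8] [-3.1314e+00 -2.2040e-01  3.1000e-03] F [-0.02 -0.19 -1.57] gap 0.242 q6 [-0.84  0.46  1.71 -0.    0.97 -0.98]
8.053787414414522
[ 0.2236435   0.16491547 -1.93242788]
13 rows; ends [426. 222. 200.] 0.1
[[1.5,0.63,-4.17,-0.36,0.0],[1.5,0.63,-4.18,-0.36,0.0],[1.5,0.63,-4.17,-0.37,0.0],[1.5,0.63,-4.17,-0.36,0.0],[1.5,0.64,-4.17,-0.36,0.0],[1.5,0.51,-3.99,-0.0,1.0],[1.5,0.45,-4.0,-0.0,1.0],[1.5,0.37,-4.01,-0.0,1.0],[1.5,0.31,-4.02,-0.0,1.0],[1.5,0.23,-4.02,-0.0,1.0]]
[[1.5,0.16,-4.02,-0.0,1.0],[1.5,0.1,-4.02,-0.0,1.0],[1.5,0.02,-4.03,-0.0,1.0]]
```

View pics/side8.png

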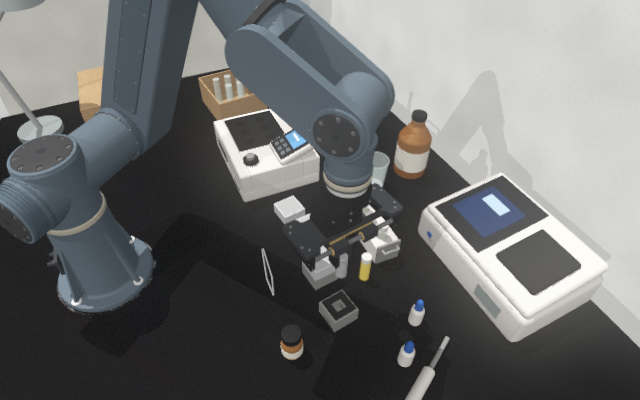

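View pics/wrist8.png

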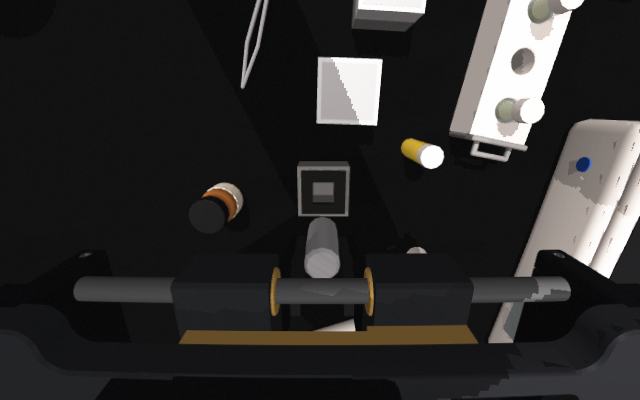

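Call:
{"fn": "carry_out", "kwargs": {
  "increments": [
    [[1.5,0.6,-4.2,-0.7,0],[1.5,0.6,-4.2,-0.7,0],[1.5,0.6,-4.2,-0.7,0],[1.5,0.6,-4.2,-0.7,0],[1.5,0.6,-4.2,-0.7,0],[1.5,0.5,-4.2,-0.3,1.0],[1.5,0.5,-4.2,0,1.0],[1.5,0.5,-4.2,0,1.0],[1.5,0.4,-4.2,0,1.0],[1.5,0.4,-4.2,0,1.0]]
  ]
}}

```text
time_s: 20.45
ee_pos: [429.0, 113.5, 220.7]
tool_rot: [3.14, 0.082, -0.001]
contact_force: [1.6, -0.2, -1.4]
finger_gap: 0.239
```

Call:
{"fn": "carry_out", "kwargs": {
  "increments": [
    [[1.5,0.3,-4.0,0,1.0],[1.5,0.2,-3.0,0,1.0],[1.5,0,0,0,1.0],[1.5,0,0,0,0],[1.5,0,0,0,0],[1.5,0,0,0,0],[1.5,0,0,0,0]]
  ]
}}

```text
time_s: 21.15
ee_pos: [431.4, 181.0, 221.0]
tool_rot: [3.141, -0.001, -0.0]
contact_force: [0.8, -1.0, -0.8]
finger_gap: 0.239
```

```bash
python3 wl.py; python3 -c "print(__import__('h').phi())"; python3 wf.py w2.npz
```

```text
21.4 [431.3 181.7 221.1] [3.1416e+00 4.0000e-04 1.0000e-04] F [ 0.06 -0.19 -2.57] gap 0.24 q6 [ 0.16  0.32  1.82 -0.    1.01  0.16]
0.015342439655735255
(array([ 4.56011217e+02,  2.67746042e+02, -2.08421466e-02]), np.float64(-7.318177536880727))
```

View pics/w2z.png

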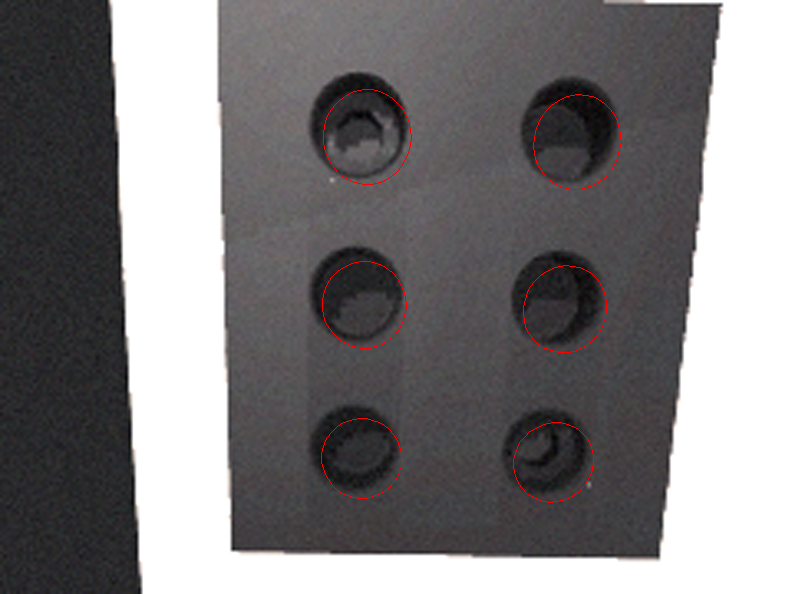

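```bash
cat > hand.py <<'E'
from h import *
import sys
z=np.load(sys.argv[1]); m=camera_model('wrist'); m['R']=z['R'];m['t']=z['t']; P=cloud(m,z['d'])
s=sense(); e=s["ee_pos"]; dz=float(sys.argv[2])  # object top above TCP
v,u=np.mgrid[0:400,0:640]
k=(np.hypot(P[...,0]-e[0],P[...,1]-e[1])<20)&(abs(P[...,2]-e[2]-dz)<4)&(v<278)
vv,uu=np.where(k); Q=atz(m,np.c_[uu,vv],e[2]+dz)[:,:2].astype(np.float32)
print(k.sum(),vv.min(),vv.max(),uu.min(),uu.max(),cv2.minEnclosingCircle(Q),Q.mean(0),"tcp",e)
im=z['im'][180:290,240:400]; cv2.imwrite('pics/hand.png',cv2.resize(cv2.convertScaleAbs(im,alpha=1.5),None,fx=5,fy=5,interpolation=cv2.INTER_CUBIC))
E
python3 hand.py w2.npz 15
```

```text
1127 241 277 294 350 ((431.45318603515625, 187.64598083496094), 17.374343872070312) [431.1382  183.16197] tcp [431.34028168 181.67280639 221.08678239]
```

View pics/hand.png

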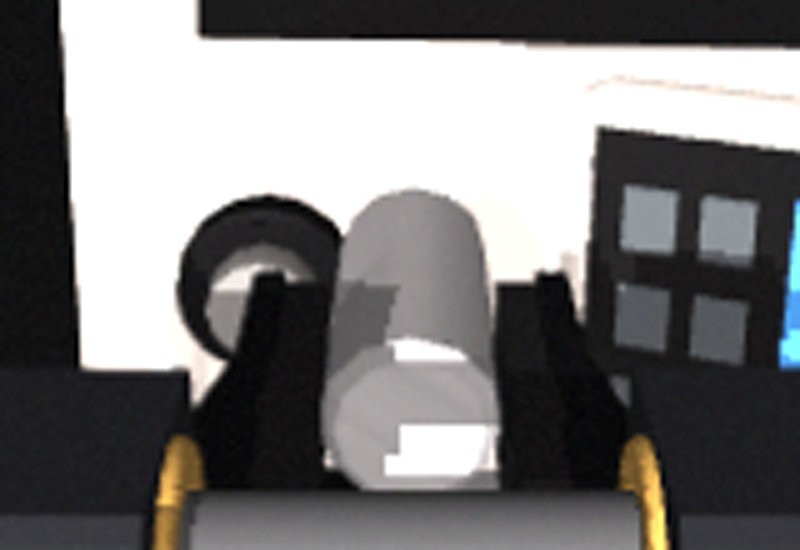

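Call:
{"fn": "carry_out", "kwargs": {
  "increments": [
    [[1.5,-0.3,-2.0,0,0],[1.5,-0.3,-2.05,0,0],[1.5,0,0,4.0,0],[1.5,0,0,3.8,0],[1.5,0,0,0,0],[1.5,0,0,0,0],[1.5,0,0,0,0],[1.5,0,0,0,0],[1.5,0,0,0,0],[1.5,0,0,0,0]]
  ]
}}

```text
time_s: 22.4
ee_pos: [425.7, 222.6, 144.0]
tool_rot: [-3.141, -0.001, -0.003]
contact_force: [-0.3, 0.4, -1.5]
finger_gap: 0.243
```

```bash
python3 -c "
from h import *
s=st();print(phi(s))
m,im,d=snap('wrist','w9.png'); np.savez('w9.npz',d=d,im=im,R=m['R'],t=m['t'])
cv2.imwrite('pics/w9z.png',cv2.resize(cv2.convertScaleAbs(im[100:290,230:430],alpha=2.5),None,fx=4,fy=3,interpolation=cv2.INTER_CUBIC))
"
```

```text
22.4 [425.7 222.6 144. ] [-3.1411e+00 -1.4000e-03 -3.1000e-03] F [-0.26  0.43 -1.53] gap 0.243 q6 [ 0.25  0.46  1.87 -0.    0.81  0.25]
0.05036045558669218
```

View pics/w9z.png

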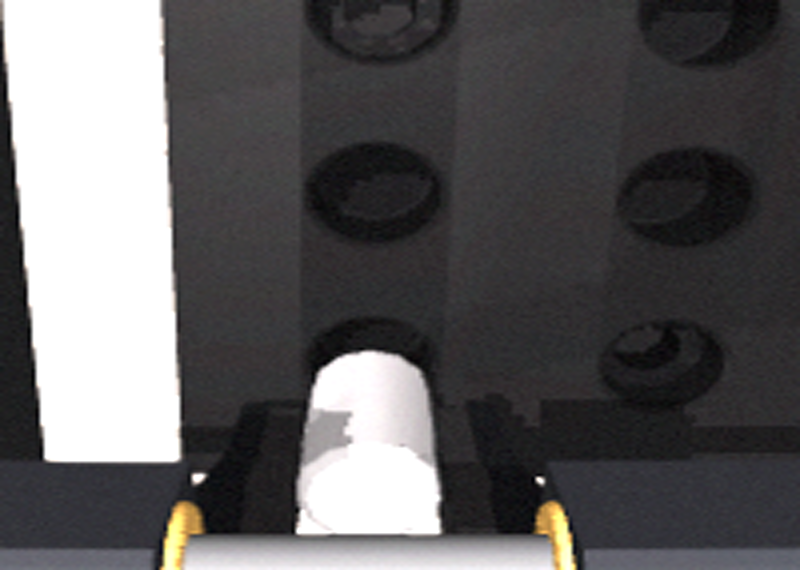

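Call:
{"fn": "carry_out", "kwargs": {
  "increments": [
    [[1.5,-0.05,0,1.0,0],[1.5,0,0,0.5,0],[1.5,0,0,0.3,0],[1.5,0,0,0.2,0],[1.5,0,0,0,0],[1.5,0,0,0,0]]
  ]
}}

```text
time_s: 23.05
ee_pos: [424.6, 222.5, 122.9]
tool_rot: [3.141, 0.001, -0.001]
contact_force: [0.5, -0.3, -1.8]
finger_gap: 0.24
```

Call:
{"fn": "carry_out", "kwargs": {
  "increments": [
    [[1.5,0,0,0.2,0],[1.5,0,0,0.2,0],[1.5,0,0,0.2,0],[1.5,0,0,0,0]]
  ]
}}

```text
time_s: 23.45
ee_pos: [424.7, 222.5, 116.8]
tool_rot: [3.142, 0.002, -0.0]
contact_force: [0.1, -0.1, -2.5]
finger_gap: 0.24
```

Call:
{"fn": "carry_out", "kwargs": {
  "increments": [
    [[1.5,0,0,0.3,0],[1.5,0,0,0.3,0],[1.5,0,0,0.3,0],[1.5,0,0,0,0],[1.5,0,0,0,0]]
  ]
}}

```text
time_s: 23.95
ee_pos: [424.7, 222.5, 107.9]
tool_rot: [3.142, 0.002, -0.0]
contact_force: [0.8, 1.0, -2.0]
finger_gap: 0.239
```

Call:
{"fn": "carry_out", "kwargs": {
  "increments": [
    [[1.5,0,0,0.3,0],[1.5,0,0,0.2,0],[1.5,0,0,0.2,0],[1.5,0,0,0,0],[1.5,0,0,0,0]]
  ]
}}

```text
time_s: 24.45
ee_pos: [424.8, 222.5, 100.9]
tool_rot: [3.142, 0.001, -0.0]
contact_force: [-0.4, -0.1, -2.3]
finger_gap: 0.239
```

Call:
{"fn": "carry_out", "kwargs": {
  "increments": [
    [[1.5,0,0,0.1,0],[4.0,0,0,0,0],[4.0,0,0,0,0],[4.0,0,0,0,0],[4.0,0,0,-2,0],[4.0,0,0,-3,0],[4.0,0,0,-4,0],[4.0,0,0,-1,0],[4.0,0,-4,0,0],[4.0,0,0,0,0]]
  ]
}}

```text
time_s: 25.45
ee_pos: [425.2, 265.3, 200.7]
tool_rot: [-3.139, -0.005, -0.004]
contact_force: [0.5, 1.5, -0.1]
finger_gap: 0.457
```

```bash
python3 tins.py f; python3 -c "
from h import *
m,im,d=snap('side','s9.png');cv2.imwrite('pics/s9z.png',cv2.resize(im[90:330,200:440],None,fx=2.5,fy=2.5))
m,im,d=snap('wrist','w10.png')
plan([(449,20,150,8)],7)"
```

```text
[ 463.2 -108.3] [58.1 57.7] 5.5 400
[ 439.8 -208.2] [57.9 58.2] 6.6 403
25.5 [424.4 263.7 200. ] [-3.1414e+00 -5.7000e-03 -5.0000e-04] F [-0.14 -0.38 -0.37] gap 0.459 q6 [0.33 0.39 1.77 0.   0.98 0.33]
0.20649030428138695
6 rows; ends [449.  20. 150.] 7.9
[[7.0,0.41,4.04,0.82,-1.3],[7.0,0.32,4.04,0.83,-1.3],[7.0,0.23,4.05,0.82,-1.3],[7.0,0.14,4.06,0.82,-1.3],[7.0,0.04,4.06,0.83,-1.3],[7.0,-0.04,4.05,0.82,-1.3]]
```

View pics/s9z.png

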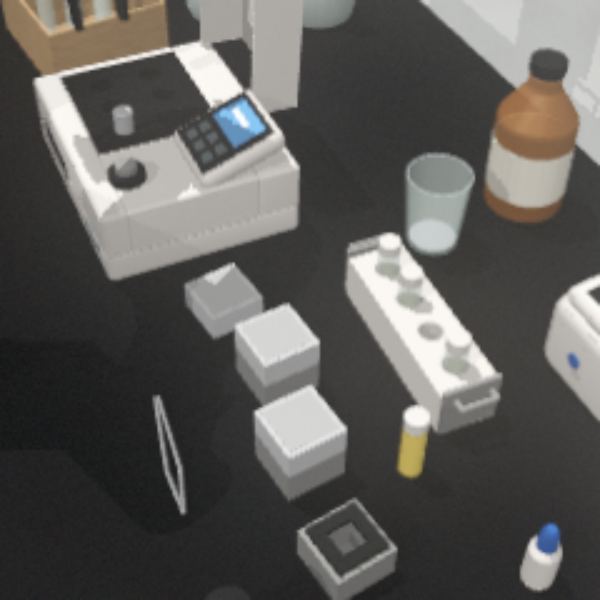

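View pics/w10.png

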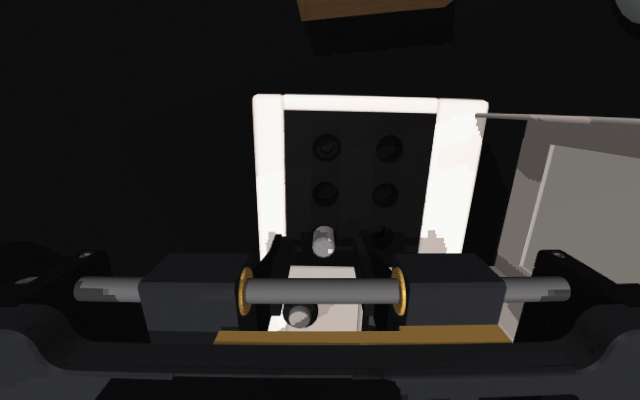

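Call:
{"fn": "carry_out", "kwargs": {
  "increments": [
    [[7.5,0.4,4.4,0,-1.4],[7.5,0.3,4.4,0,-1.4],[7.5,0.2,4.4,0.5,-1.4],[7.5,0.1,4.4,1.5,-1.3],[7.5,0,4.4,2.5,-1.3],[7.5,0,4.4,3.0,-1.3],[7.5,0,0,0,0],[7.5,0,0,0,0],[7.5,0,0,0,0],[7.5,0,0,0,0]]
  ]
}}

```text
time_s: 26.6
ee_pos: [450.3, 3.7, 127.8]
tool_rot: [3.133, 0.226, 0.001]
contact_force: [-0.5, -0.3, 0.1]
finger_gap: 0.863
```

```bash
python3 -c "
from h import *
m,im,d=snap('wrist','w11.png'); np.savez('w11.npz',d=d,im=im,R=m['R'],t=m['t'])
s=st();print(phi(s))"; python3 wt.py w11.npz 28
```

```text
26.65 [450.4   3.8 127.9] [3.1331e+00 2.2670e-01 1.7000e-03] F [ 0.16  0.72 -0.53] gap 0.861 q6 [-0.24  0.46  1.95  0.    0.73 -0.39]
8.2783375442648
[448.5  -0. ] [58.2 58.2] 8.3 3460 [289 176  62  58]
[679.7  14.7] [60.5 28.5] 66.2 468 [529 203  51  50]
```

Call:
{"fn": "carry_out", "kwargs": {
  "increments": [
    [[7.5,-0.25,0.35,4.0,0],[7.5,0,0,4.0,0],[7.5,0,0,3.0,0],[7.5,0,0,1.2,0],[7.5,0,0,0,0],[7.5,0,0,0,0],[7.5,0,0,0,0],[5.0,0,0,0,0],[5.0,0,0,0,0],[5.0,0,0,0,0]]
  ],
  "grip_force": 15
}}

```text
time_s: 27.65
ee_pos: [448.8, -1.2, 5.7]
tool_rot: [3.133, 0.223, 0.002]
contact_force: [1.7, 0.3, 0.2]
finger_gap: 0.669
```

Call:
{"fn": "carry_out", "kwargs": {
  "increments": [
    [[5.0,0,0,0,0],[5.0,0,0,0,0],[5.0,0,0,0,0]]
  ]
}}

```text
time_s: 27.95
ee_pos: [448.8, -1.2, 5.7]
tool_rot: [3.133, 0.223, 0.002]
contact_force: [0.2, 0.2, 6.2]
finger_gap: 0.666
```

```bash
python3 -c "
from h import *
s=st();print(phi(s))
plan([(428,-310,110,8)],5)"
```

```text
27.95 [448.8  -1.2   5.7] [3.1333e+00 2.2310e-01 1.7000e-03] F [0.15 0.17 6.19] gap 0.666 q6 [-0.25  0.72  2.02  0.    0.4  -0.4 ]
8.144981655876485
8 rows; ends [ 428. -310.  110.] 8.1
[[5.0,-0.8,3.78,-1.3,0.0],[5.0,-0.81,3.79,-1.31,0.0],[5.0,-0.8,3.78,-1.3,0.0],[5.0,-0.81,3.78,-1.3,0.0],[5.0,-0.8,3.79,-1.31,0.0],[5.0,-0.81,3.78,-1.3,0.0],[5.0,-0.8,3.79,-1.31,0.0],[5.0,-0.8,3.78,-1.3,0.0]]
```

Call:
{"fn": "carry_out", "kwargs": {
  "increments": [
    [[5.0,0,0,-2,0],[5.0,0,0,-4,0],[5.0,0,0,-4,0],[5.0,-0.8,4.5,-1,0],[5.0,-1.1,4.6,0,0],[5.0,-1.0,4.6,0,0],[5.0,-1.0,4.6,0,0],[5.0,-1.0,4.6,0,0],[5.0,-1.0,4.6,0,0],[5.0,-1.0,4.6,0,0]]
  ]
}}

```text
time_s: 28.95
ee_pos: [424.8, -330.4, 114.9]
tool_rot: [-3.133, -0.222, 0.001]
contact_force: [0.4, 0.1, -1.3]
finger_gap: 0.662
```

Call:
{"fn": "carry_out", "kwargs": {
  "increments": [
    [[5.0,-0.5,2.0,0,0],[5.0,0,0,0,0],[5.0,0,0,0,0],[5.0,0,0,0,0],[5.0,0,0,0,0]]
  ]
}}

```text
time_s: 29.45
ee_pos: [423.5, -347.0, 115.1]
tool_rot: [-3.132, -0.226, 0.001]
contact_force: [1.2, 0.9, -1.1]
finger_gap: 0.667
```

```bash
python3 -c "
from h import *
m,im,d=snap('wrist','w12.png'); np.savez('w12.npz',d=d,im=im,R=m['R'],t=m['t'])
s=st();print(phi(s))"; python3 wt.py w12.npz 36
```

```text
29.5 [ 423.7 -347.4  115.2] [-3.1324e+00 -2.2640e-01  1.0000e-03] F [ 0.46 -0.5  -0.02] gap 0.666 q6 [-0.89  0.58  1.72  0.    0.84 -1.04]
8.267185304656081
[ 568.1 -196.7] [18.6 77.8] 6.2 1020 [512   0  44 108]
[ 428.4 -312.1] [57.7 57.7] 8.3 3714 [300 138  69  67]
[ 704.9 -313.7] [16.8 96. ] 0.1 1142 [595 166  45  96]
```

View pics/w12.png

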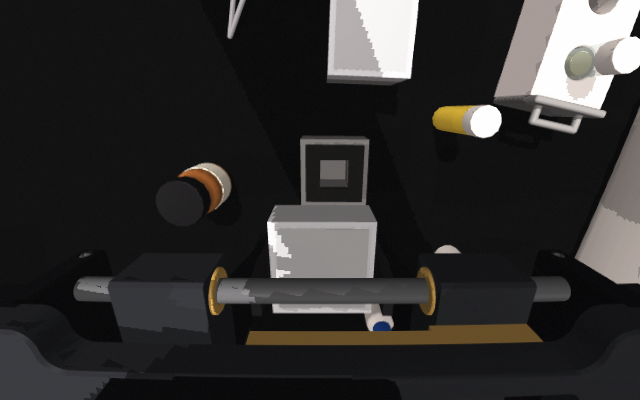

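Call:
{"fn": "carry_out", "kwargs": {
  "increments": [
    [[5.0,0.5,-1.7,0,0],[5.0,0.5,-1.65,0,0.2],[5.0,0,0,2,0],[5.0,0,0,2,0],[5.0,0,0,0,0],[5.0,0,0,0,0],[5.0,0,0,0,0],[5.0,0,0,0,0],[5.0,0,0,0,0]]
  ]
}}

```text
time_s: 30.4
ee_pos: [429.0, -315.0, 75.9]
tool_rot: [3.133, 0.218, 0.001]
contact_force: [-0.0, -0.5, -0.6]
finger_gap: 0.664
```

```bash
python3 wt.py w12.npz 34; python3 -c "
from h import *
s=st();print(phi(s))"
```

```text
[ 568.1 -196.5] [20.  78.4] 7.3 1011 [511   0  43 108]
[ 428.6 -312.4] [58.2 58.2] 8.3 3569 [300 138  69  67]
[ 704.8 -312.6] [100.4  17.2] 89.8 1206 [593 162  47 100]
30.4 [ 429.  -315.    75.9] [3.1329e+00 2.1760e-01 1.4000e-03] F [-0.04 -0.48 -0.65] gap 0.664 q6 [-0.84  0.63  1.79  0.    0.72 -0.98]
7.944956979389472
```

Call:
{"fn": "carry_out", "kwargs": {
  "increments": [
    [[5.0,0,-0.14,2,-0.3],[5.0,0,0,0.9,0],[5.0,0,0,0,0],[5.0,0,0,0,0],[5.0,0,0,0,0],[5.0,0,0,0,0],[5.0,0,0,0,0]]
  ]
}}

```text
time_s: 31.1
ee_pos: [428.7, -313.5, 46.6]
tool_rot: [3.133, 0.226, 0.001]
contact_force: [-0.6, -0.1, -0.4]
finger_gap: 0.663
```

```bash
python3 -c "
from h import *
s=st();print(phi(s))"
```

```text
31.1 [ 428.7 -313.5   46.6] [3.1328e+00 2.2610e-01 8.0000e-04] F [-0.61 -0.07 -0.37] gap 0.663 q6 [-0.84  0.68  1.8  -0.    0.66 -0.99]
8.254371244912742
```

Call:
{"fn": "carry_out", "kwargs": {
  "increments": [
    [[5.0,0,0,0.2,0],[5.0,0,0,0.2,0],[5.0,0,0,0.2,0],[5.0,0,0,0,0],[5.0,0,0,0,0]]
  ]
}}

```text
time_s: 31.6
ee_pos: [428.4, -313.2, 40.0]
tool_rot: [-3.133, -0.226, 0.0]
contact_force: [-0.2, 0.3, -0.9]
finger_gap: 0.665
```

Call:
{"fn": "carry_out", "kwargs": {
  "increments": [
    [[5.0,0,0,0.1,0],[5.0,0,0,0,0],[7.5,0,0,0,0],[7.5,0,0,0,0],[7.5,0,0,0,0],[7.5,0,0,0,0],[7.5,0,0,-3,0],[7.5,0,0,-4,0],[7.5,0,0,-2,0],[7.5,0,0,0,0]]
  ]
}}

```text
time_s: 32.6
ee_pos: [430.1, -314.9, 132.1]
tool_rot: [3.128, 0.226, 0.007]
contact_force: [-0.5, -0.8, -0.3]
finger_gap: 0.861
```

Call:
{"fn": "carry_out", "kwargs": {
  "increments": [
    [[7.5,0,3,0,0],[7.5,0,0,0,0],[7.5,0,0,0,0],[7.5,0,0,0,0]]
  ]
}}

```text
time_s: 33.0
ee_pos: [431.9, -341.6, 128.1]
tool_rot: [-3.131, -0.226, 0.003]
contact_force: [-0.4, -0.1, -0.5]
finger_gap: 0.859
```

```bash
python3 -c "
from h import *
m,im,d=snap('wrist','w13.png'); np.savez('w13.npz',d=d,im=im,R=m['R'],t=m['t'])
s=st();print(phi(s))"; python3 wt.py w13.npz 62
```

```text
33.05 [ 432.1 -341.6  128.3] [-3.131e+00 -2.263e-01  2.500e-03] F [-0.52  0.2  -0.35] gap 0.861 q6 [-0.87  0.56  1.71  0.    0.88 -1.02]
8.266518350769179
[ 437.1 -207.7] [58.5 57. ] 6.4 6843 [315   0  86  87]
[ 591.6 -232. ] [ 6.  59.3] 88.3 522 [509 101  71  22]
[ 427.9 -312.4] [58.2 58.2] 8.3 4887 [286 145  74  70]
[ 704.7 -312.9] [74.4 17.6] 89.9 954 [601 185  39  77]
```

View pics/w13.png

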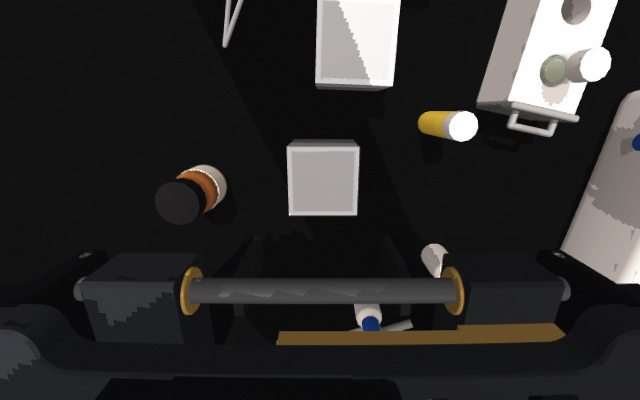

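```bash
python3 -c "
from h import *
plan([(595,-215,150,-2)],4.5)"
```

```text
5 rows; ends [ 595. -215.  150.] -2.2
[[4.5,3.59,-2.04,-0.43,2.1],[4.5,3.51,-2.16,-0.44,2.1],[4.5,3.43,-2.3,-0.43,2.1],[4.5,3.34,-2.42,-0.44,2.1],[4.5,3.26,-2.54,-0.43,2.1]]
```

Call:
{"fn": "carry_out", "kwargs": {
  "increments": [
    [[4.5,3.6,-2.0,-0.5,2.1],[4.5,3.5,-2.2,-0.4,2.1],[4.5,3.4,-2.3,-0.4,2.1],[4.5,3.3,-2.4,-0.4,2.0],[4.5,3.3,-2.5,-0.4,2.0],[4.5,0,0,0,0],[4.5,0,0,0,0],[4.5,0,0,0,0],[4.5,0,0,0,0]]
  ]
}}

```text
time_s: 33.95
ee_pos: [594.1, -217.5, 149.8]
tool_rot: [-3.14, 0.058, 0.002]
contact_force: [-0.1, 0.6, 0.1]
finger_gap: 0.516
```

```bash
cat > vial.py <<'E'
from h import *
import sys
m,im,d=snap('wrist',sys.argv[1]+'.png'); s=st(); print(phi(s)); np.savez(sys.argv[1]+'.npz',d=d,im=im,R=m['R'],t=m['t'])
P=cloud(m,d); v,u=np.mgrid[0:400,0:640]
zt=float(sys.argv[2]) if len(sys.argv)>2 else 87
k=((abs(P[...,2]-zt)<6)&(v<240)).astype(np.uint8)
n,l,st_,c=cv2.connectedComponentsWithStats(k)
for i in range(1,n):
    if st_[i,4]>150:
        vv,uu=np.where(l==i); Q=atz(m,np.c_[uu,vv],zt)[:,:2].astype(np.float32); r=cv2.minEnclosingCircle(Q); e=cv2.minAreaRect(Q)
        print(np.round(r[0],1),round(r[1],1),"mean",Q.mean(0).round(1),"rect",np.round(e[0],1),np.round(e[1],1),st_[i])
E
python3 vial.py w14
```

```text
34.0 [ 594.3 -217.7  149.9] [-3.1406e+00  5.8700e-02  1.7000e-03] F [-0.15  0.09  0.28] gap 0.523 q6 [-0.53  0.62  1.48 -0.    1.04 -0.49]
-2.140851278713623
[602.9 -63. ] 11.2 mean [602.6 -65.9] rect [602.8 -67.1] [14.2 22. ] [311   0  33  24 608]
[ 600.8 -107.4] 11.2 mean [ 600.9 -107.4] rect [ 600.8 -107.6] [21.5 21.6] [311  58  31  33 764]
[ 783.8 -220.6] 83.1 mean [ 768.3 -201.8] rect [ 784.  -216.3] [161.8  53.5] [ 449  174  191   66 2711]
[ 597.4 -198.1] 11.4 mean [ 597.4 -198.1] rect [ 597.4 -198.2] [22.3 21.6] [312 180  28  27 556]
```

View pics/w14.png

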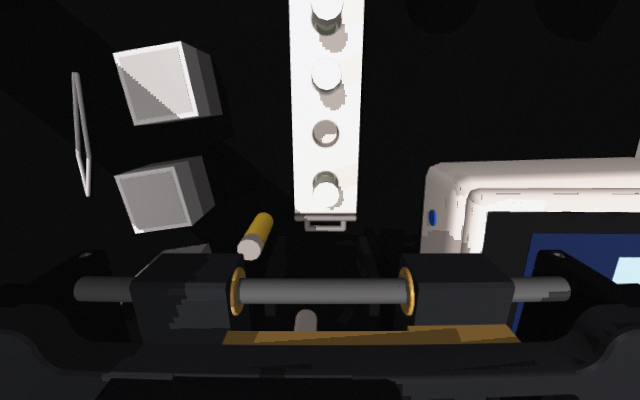

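Call:
{"fn": "carry_out", "kwargs": {
  "increments": [
    [[4.5,0.24,-1.97,0,0],[4.5,0,0,3.0,0],[4.5,0,0,3.0,0],[4.5,0,0,2.3,0],[4.5,0,0,0,0],[4.5,0,0,0,0],[4.5,0,0,0,0],[4.5,0,0,0,0],[4.5,0,0,0,0],[4.5,0,0,0,0]]
  ]
}}

```text
time_s: 35.0
ee_pos: [599.0, -197.5, 68.0]
tool_rot: [3.14, -0.056, 0.002]
contact_force: [0.5, 0.4, 0.4]
finger_gap: 0.518
```

```bash
python3 -c "
from h import *
s=st();print(phi(s))"
```

```text
35.0 [ 599.  -197.5   68. ] [ 3.1404e+00 -5.6100e-02  2.0000e-03] F [0.53 0.42 0.4 ] gap 0.518 q6 [-0.5   0.73  1.53  0.    0.87 -0.46]
-2.0472215235949096
```

Call:
{"fn": "carry_out", "kwargs": {
  "increments": [
    [[4.5,-0.12,0.05,1.0,0],[4.5,0,0,0,0],[4.5,0,0,0,0],[4.5,0,0,0,0],[4.5,0,0,0,0],[4.5,0,0,0,0],[4.5,0,0,0,0]]
  ]
}}

```text
time_s: 35.7
ee_pos: [597.4, -197.8, 57.3]
tool_rot: [3.141, -0.056, 0.0]
contact_force: [-0.1, -0.0, 0.3]
finger_gap: 0.516
```

Call:
{"fn": "carry_out", "kwargs": {
  "increments": [
    [[1.5,0,0,0,0],[1.5,0,0,0,0],[1.5,0,0,0,0],[1.5,0,0,0,0],[1.5,0,0,0,0],[1.5,0,0,0,0]]
  ],
  "grip_force": 12
}}

```text
time_s: 36.3
ee_pos: [597.4, -197.8, 57.2]
tool_rot: [3.141, -0.056, 0.0]
contact_force: [-0.7, -0.1, -0.2]
finger_gap: 0.248
```

```bash
python3 -c "
from h import *
s=st();print(phi(s))"
```

```text
36.3 [ 597.4 -197.8   57.2] [ 3.1411e+00 -5.6100e-02  1.0000e-04] F [-0.7  -0.06 -0.17] gap 0.248 q6 [-0.5   0.75  1.54 -0.    0.85 -0.46]
-2.0466130230560573
```

Call:
{"fn": "carry_out", "kwargs": {
  "increments": [
    [[1.5,0,0,-2,0],[1.5,0,0,-4,0],[1.5,0,0,-4.5,0],[1.5,0,0,-4.5,0],[1.5,0,0,0,0],[1.5,0,0,0,0]]
  ]
}}

```text
time_s: 36.9
ee_pos: [597.8, -198.0, 208.7]
tool_rot: [3.14, -0.056, 0.004]
contact_force: [-0.2, -0.0, -0.3]
finger_gap: 0.248
```

```bash
python3 -c "
from h import *
s=st();print(phi(s)); snap('wrist','w15.png'); snap('side','s15.png')
plan([(426,268.4,205,0)],1.5,cur=(597.4,-197.8,207,-2.05))"
```

```text
36.9 [ 597.8 -198.   208.7] [ 3.1397 -0.0559  0.0041] F [-0.23 -0.01 -0.33] gap 0.248 q6 [-0.5   0.55  1.44 -0.    1.15 -0.46]
-2.0407618191851116
12 rows; ends [426.  268.4 205. ] 0.3
[[1.5,-1.57,-3.83,0.02,-0.2],[1.5,-1.55,-3.84,0.01,-0.2],[1.5,-1.54,-3.84,0.02,-0.2],[1.5,-1.53,-3.85,0.02,-0.2],[1.5,-1.51,-3.85,0.01,-0.2],[1.5,-1.5,-3.86,0.02,-0.2],[1.5,-1.48,-3.86,0.02,-0.2],[1.5,-1.48,-3.87,0.01,-0.2],[1.5,-1.45,-3.87,0.02,-0.2],[1.5,-1.45,-3.88,0.02,-0.2]]
[[1.5,-1.43,-3.89,0.01,-0.2],[1.5,-1.42,-3.89,0.02,-0.2]]
```

View pics/w15.png

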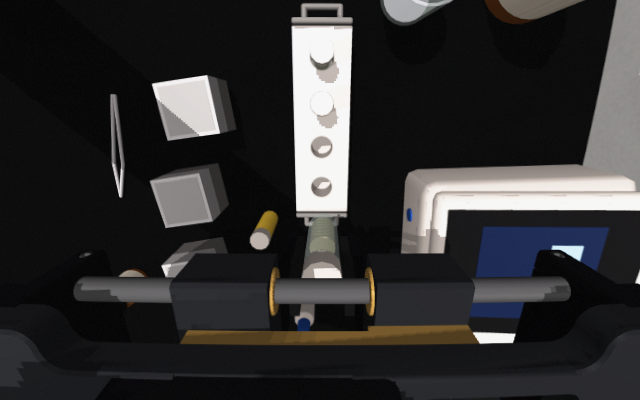

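Call:
{"fn": "carry_out", "kwargs": {
  "increments": [
    [[1.5,-2.0,-3.8,0,-0.2],[1.5,-2.0,-3.8,0,-0.2],[1.5,-2.0,-3.8,0,-0.2],[1.5,-2.0,-3.8,0,-0.2],[1.5,-2.0,-3.8,0,-0.2],[1.5,-2.0,-3.8,0,-0.2],[1.5,-2.0,-3.9,0,-0.2],[1.5,-2.0,-3.9,0,-0.2],[1.5,-1.0,-3.9,0,-0.2],[1.5,-0.4,-3.9,0,-0.2]]
  ]
}}

```text
time_s: 38.0
ee_pos: [427.9, 191.1, 205.4]
tool_rot: [3.14, -0.001, -0.009]
contact_force: [0.2, -0.4, -0.3]
finger_gap: 0.245
```

Call:
{"fn": "carry_out", "kwargs": {
  "increments": [
    [[1.5,-0.2,-3.9,0,0],[1.5,0,-3.8,0,0],[1.5,0,0,2.0,0],[1.5,0,0,2.0,0],[1.5,0,0,0,0],[1.5,0,0,0,0],[1.5,0,0,0,0],[1.5,0,0,0,0]]
  ]
}}

```text
time_s: 38.8
ee_pos: [429.7, 266.9, 167.9]
tool_rot: [-3.141, 0.002, -0.002]
contact_force: [0.6, 0.8, 0.0]
finger_gap: 0.25
```

```bash
python3 -c "
from h import *
s=st();print(phi(s))"
```

```text
38.8 [429.7 266.9 167.9] [-3.1411e+00  2.2000e-03 -2.1000e-03] F [0.64 0.76 0.01] gap 0.25 q6 [0.33 0.45 1.79 0.   0.91 0.34]
-0.081277990939428
```

Call:
{"fn": "carry_out", "kwargs": {
  "increments": [
    [[1.5,-0.35,-0.15,1.0,0],[1.5,0,0,1.5,0],[1.5,0,0,0.3,0],[1.5,0,0,0,0],[1.5,0,0,0,0],[1.5,0,0,0,0],[1.5,0,0,0,0]]
  ]
}}

```text
time_s: 39.5
ee_pos: [426.0, 268.7, 139.7]
tool_rot: [-3.141, 0.001, -0.002]
contact_force: [0.2, -0.4, 0.5]
finger_gap: 0.249
```

```bash
python3 -c "
from h import *
m,im,d=snap('wrist','w16.png')
s=st();print(phi(s))
cv2.imwrite('pics/w16z.png',cv2.resize(cv2.convertScaleAbs(im[100:290,230:430],alpha=2.5),None,fx=4,fy=3,interpolation=cv2.INTER_CUBIC))"
```

```text
39.55 [425.9 268.6 139.6] [-3.1413e+00  1.1000e-03 -1.4000e-03] F [-0.07  0.56  0.08] gap 0.249 q6 [ 0.34  0.49  1.82 -0.    0.83  0.34]
-0.0417348014358756
```

View pics/w16z.png

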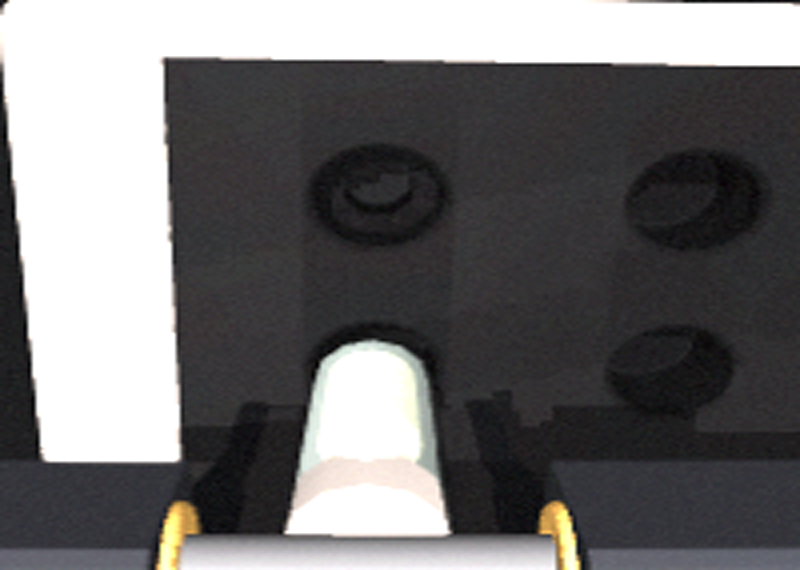

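Call:
{"fn": "carry_out", "kwargs": {
  "increments": [
    [[1.5,0,0,0.4,0],[1.5,0,0,0.4,0],[1.5,0,0,0.2,0],[1.5,0,0,0,0],[1.5,0,0,0,0]]
  ]
}}

```text
time_s: 40.05
ee_pos: [425.6, 268.5, 129.0]
tool_rot: [3.141, -0.001, -0.0]
contact_force: [-0.9, -0.3, -0.3]
finger_gap: 0.246
```

Call:
{"fn": "carry_out", "kwargs": {
  "increments": [
    [[1.5,0,0,0.3,0],[1.5,0,0,0.3,0],[1.5,0,0,0.3,0],[1.5,0,0,0.3,0],[1.5,0,0,0.2,0],[1.5,0,0,0,0],[1.5,0,0,0,0]]
  ]
}}

```text
time_s: 40.75
ee_pos: [425.6, 268.5, 115.1]
tool_rot: [3.142, -0.001, -0.0]
contact_force: [-0.8, 0.0, 0.1]
finger_gap: 0.246
```

Call:
{"fn": "carry_out", "kwargs": {
  "increments": [
    [[1.5,0,0,0.3,0],[1.5,0,0,0.3,0],[1.5,0,0,0.3,0],[1.5,0,0,0,0],[1.5,0,0,0,0]]
  ]
}}

```text
time_s: 41.25
ee_pos: [425.6, 268.5, 106.0]
tool_rot: [3.141, -0.001, -0.001]
contact_force: [0.9, 0.5, -0.1]
finger_gap: 0.249
```

Call:
{"fn": "carry_out", "kwargs": {
  "increments": [
    [[1.5,0,0,0.1,0],[1.5,0,0,0,0],[3.6,0,0,0,0],[3.6,0,0,0,0],[3.6,0,0,-1,0],[3.6,0,0,-3,0],[3.6,0,0,-4,0],[3.6,0,0,-4,0],[3.6,0,0,0,0],[3.6,0,0,0,0]]
  ]
}}

```text
time_s: 42.25
ee_pos: [426.0, 268.7, 226.7]
tool_rot: [-3.141, 0.001, -0.005]
contact_force: [-0.0, -0.1, -0.7]
finger_gap: 0.409
```

Call:
{"fn": "carry_out", "kwargs": {
  "increments": [
    [[3.6,0,0,-0.2,-8.5],[3.6,0,0,-0.2,-8.5],[3.6,0,0,-0.2,-8.5],[3.6,0,0,-0.2,-8.5],[3.6,0,0,-0.2,-8.5],[3.6,0,0,-0.2,-8.5],[3.6,0,0,-0.2,-8.5],[3.6,0,0,-0.2,-8.5],[3.6,0,0,-0.2,-8.5],[3.6,0,0,-0.2,-8.5]]
  ]
}}

```text
time_s: 43.25
ee_pos: [424.3, 268.0, 243.6]
tool_rot: [-2.309, -2.127, 0.006]
contact_force: [0.4, -0.9, 0.1]
finger_gap: 0.412
```

Call:
{"fn": "carry_out", "kwargs": {
  "increments": [
    [[3.6,0,2.5,0,-4.0],[3.6,0,3,0,0],[3.6,0,1.5,0,0],[3.6,0,0,0,0],[3.6,0,0,0,0],[3.6,0,0,0,0],[3.6,0,0,0,0]]
  ]
}}

```text
time_s: 43.95
ee_pos: [494.2, 265.5, 244.9]
tool_rot: [-2.24, -2.201, 0.002]
contact_force: [-0.0, -0.2, -0.6]
finger_gap: 0.416
```

```bash
cat > wl2.py <<'E'
from h import *
from wf import fitwells
import sys
m,im,d=snap('wrist',sys.argv[1]+'.png'); s=st(); print(phi(s)); np.savez(sys.argv[1]+'.npz',d=d,im=im,R=m['R'],t=m['t'])
p,f=fitwells(sys.argv[1]+'.npz',(456,266,-.019)); print(p,f)
L=np.array([(30,46),(30,0),(30,-46),(-30,46),(-30,0),(-30,-46)],float);c,s_=np.cos(p[2]),np.sin(p[2]); C=L@np.array([[c,s_],[-s_,c]])+p[:2]; print(C.round(1))
b=cv2.convertScaleAbs(im,alpha=3.)[0:260,170:470]; b=cv2.resize(b,None,fx=2.6,fy=2.3,interpolation=cv2.INTER_CUBIC)
for w in C:
    q=np.array([[*(w+12.5*np.array([np.cos(t),np.sin(t)])),90] for t in np.linspace(0,6.28,40)])
    cv2.polylines(b,[((proj(m,q)-[170,0]+.5)*[2.6,2.3]).round().astype(np.int32)],True,(0,0,255),1)
cv2.imwrite('pics/'+sys.argv[1]+'z.png',b)
E
python3 wl2.py w17
```

```text
44.0 [494.4 265.6 245.1] [-2.2406e+00 -2.2014e+00  1.1000e-03] F [0.47 0.47 0.3 ] gap 0.414 q6 [ 0.29  0.42  1.57  0.    1.16 -1.26]
88.98818017005638
[ 4.26138426e+02  2.76294481e+02 -1.74513477e-02] -3.9098844643506805
[[456.9 321.8]
 [456.1 275.8]
 [455.3 229.8]
 [396.9 322.8]
 [396.1 276.8]
 [395.3 230.8]]
```

View pics/w17z.png

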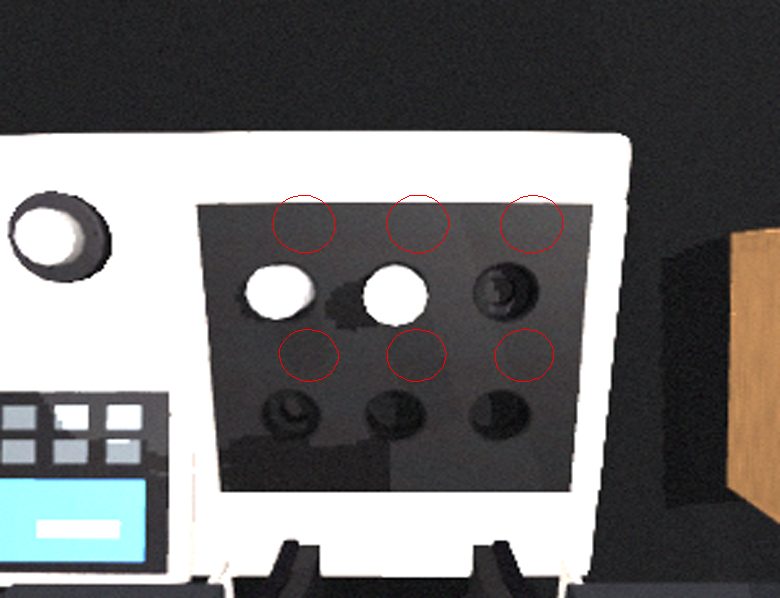

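```bash
sed -i 's/(-3,0,3)/(-1.5,0,1.5)/g; s/def fitwells(fn,init=(457,266,-0.019)):/def fitwells(fn,init=(457,266,-0.019),idx=range(6)):/; s/\(L=np.array.*\); th=/\1[list(idx)]; th=/' wf.py; python3 - <<'E'
from h import *
from wf import fitwells
for idx in ([0,1,2,3],[0,1,3],[0,1,2]):
  for i0 in ((456,267.8,-.019),(457,266,-.019),(455,270,-.019)):
    print(idx,fitwells('w17.npz',i0,idx))
p,_=fitwells('w17.npz',(456,267.8,-.019),[0,1,2,3])
z=np.load('w17.npz');m=camera_model('wrist');m['R']=z['R'];m['t']=z['t'];im=z['im']
L=np.array([(30,46),(30,0),(30,-46),(-30,46),(-30,0),(-30,-46)],float);c,s_=np.cos(p[2]),np.sin(p[2]); C=L@np.array([[c,s_],[-s_,c]])+p[:2]; print(C.round(1))
b=cv2.convertScaleAbs(im,alpha=3.)[80:220,240:400]; b=cv2.resize(b,None,fx=5,fy=4,interpolation=cv2.INTER_CUBIC)
for w in C:
    q=np.array([[*(w+12.5*np.array([np.cos(t),np.sin(t)])),90] for t in np.linspace(0,6.28,40)])
    cv2.polylines(b,[((proj(m,q)-[240,80]+.5)*[5,4]).round().astype(np.int32)],True,(0,0,255),1)
cv2.imwrite('pics/w17y.png',b)
E
```

```text
[0, 1, 2, 3] (array([ 4.55694712e+02,  2.67305794e+02, -2.26053819e-02]), np.float64(-5.757755850777893))
[0, 1, 2, 3] (array([ 4.55694715e+02,  2.67305789e+02, -2.26050794e-02]), np.float64(-5.757755845034026))
[0, 1, 2, 3] (array([ 4.55694708e+02,  2.67305794e+02, -2.26049514e-02]), np.float64(-5.75775582956856))
[0, 1, 3] (array([ 4.55799553e+02,  2.67168555e+02, -1.98117462e-02]), np.float64(-6.046175282264154))
[0, 1, 3] (array([ 4.55799548e+02,  2.67168555e+02, -1.98118023e-02]), np.float64(-6.046175266682206))
[0, 1, 3] (array([ 4.55799484e+02,  2.67168594e+02, -1.98131857e-02]), np.float64(-6.046175222611566))
[0, 1, 2] (array([ 4.55725600e+02,  2.67303266e+02, -2.26488231e-02]), np.float64(-5.640986016949011))
[0, 1, 2] (array([ 4.55725574e+02,  2.67303270e+02, -2.26488813e-02]), np.float64(-5.64098603442616))
[0, 1, 2] (array([ 4.55725585e+02,  2.67303260e+02, -2.26488034e-02]), np.float64(-5.640986059150607))
[[486.7 312.6]
 [485.7 266.6]
 [484.6 220.6]
 [426.7 314. ]
 [425.7 268. ]
 [424.7 222. ]]
```

View pics/w17y.png

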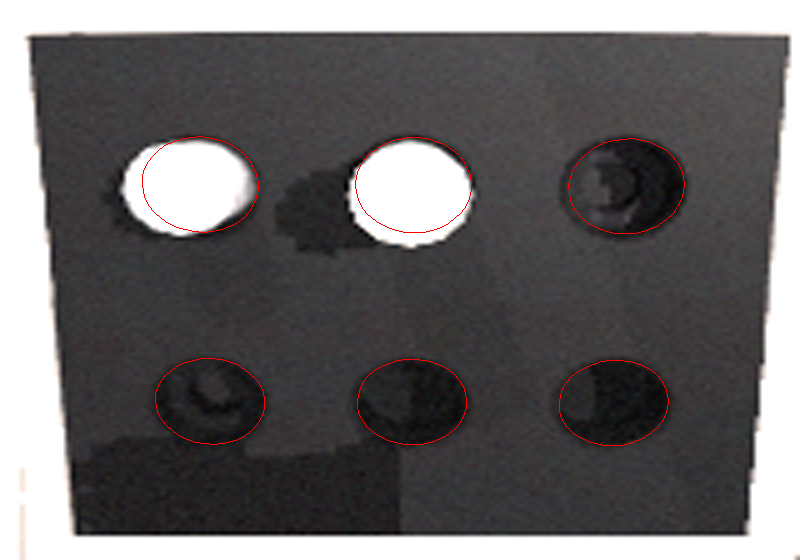

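```bash
python3 -c "
from h import *
plan([(440,190,235,60),(600.8,-107.4,150,-2.1)],4.5)"
```

```text
12 rows; ends [ 600.8 -107.4  150. ] -2.2
[[4.5,-1.91,-1.33,0.25,7.2],[4.5,-2.07,-1.07,0.26,7.2],[4.5,-2.18,-0.81,0.25,7.2],[4.5,-2.27,-0.53,0.25,7.2],[4.5,-2.23,3.59,1.06,7.8],[4.5,-1.71,3.86,1.07,7.8],[4.5,-1.18,4.06,1.06,7.8],[4.5,-0.62,4.18,1.06,7.8],[4.5,-0.04,4.23,1.06,7.8],[4.5,0.53,4.19,1.07,7.8]]
[[4.5,1.09,4.08,1.06,7.8],[4.5,1.64,3.89,1.06,7.8]]
```

Call:
{"fn": "carry_out", "kwargs": {
  "increments": [
    [[4.5,-1.9,-1.3,0.3,7.2],[4.5,-2.1,-1.1,0.3,7.2],[4.5,-2.2,-0.8,0.2,7.2],[4.5,-2.3,-0.5,0.2,7.2],[4.5,-2.2,3.6,0.5,7.8],[4.5,-1.7,3.9,1.1,7.8],[4.5,-1.2,4.1,1.1,7.8],[4.5,-0.6,4.2,1.1,7.8],[4.5,0,4.2,1.1,7.8],[4.5,0.5,4.2,1.1,7.8]]
  ]
}}

```text
time_s: 45.0
ee_pos: [563.1, -35.4, 175.1]
tool_rot: [-3.121, -0.357, -0.001]
contact_force: [0.9, 0.3, -0.2]
finger_gap: 0.518
```

Call:
{"fn": "carry_out", "kwargs": {
  "increments": [
    [[4.5,1.1,4.1,1.1,7.8],[4.5,1.6,3.9,1.1,7.7],[4.5,0,0,0,0],[4.5,0,0,0,0],[4.5,0,0,0,0],[4.5,0,0,0,0]]
  ]
}}

```text
time_s: 45.6
ee_pos: [601.9, -107.2, 153.7]
tool_rot: [-3.141, 0.056, 0.0]
contact_force: [-0.3, 0.9, 0.2]
finger_gap: 0.517
```

```bash
python3 vial.py w18
```

```text
45.65 [ 602.1 -107.3  153.8] [-3.141e+00  5.560e-02 -2.000e-04] F [-0.33  0.33 -0.18] gap 0.517 q6 [-0.36  0.59  1.53  0.    1.02 -0.32]
-2.0269234790518014
[808.2  12.5] 40.5 mean [792.  12.] rect [797.5   8.5] [31.5 80.6] [ 556    0   48  106 1361]
[699.9   5.4] 37.4 mean [705.4   9.5] rect [700.1   5.9] [72.9 72.2] [ 399   12  100  105 2287]
[602.7 -60.7] 11.2 mean [602.7 -60.6] rect [602.8 -60.8] [21.2 21.7] [308 146  28  28 589]
[ 601.3 -106. ] 11.8 mean [ 601.  -105.9] rect [ 601.3 -106. ] [22.7 21.4] [309 200  26  26 521]
```

Call:
{"fn": "carry_out", "kwargs": {
  "increments": [
    [[4.5,-0.1,-0.07,3.0,0],[4.5,0,0,3.0,0],[4.5,0,0,2.6,0],[4.5,0,0,1.0,0],[4.5,0,0,0,0],[4.5,0,0,0,0],[4.5,0,0,0,0],[4.5,0,0,0,0],[4.5,0,0,0,0],[4.5,0,0,0,0]]
  ]
}}

```text
time_s: 46.65
ee_pos: [601.9, -108.1, 57.8]
tool_rot: [3.141, -0.059, 0.001]
contact_force: [-0.9, -0.1, 0.6]
finger_gap: 0.515
```

```bash
python3 -c "
from h import *
s=st();print(phi(s))"
```

```text
46.65 [ 601.9 -108.1   57.8] [ 3.1407e+00 -5.8900e-02  1.4000e-03] F [-0.88 -0.08  0.57] gap 0.515 q6 [-0.36  0.73  1.59 -0.    0.82 -0.32]
-2.1490992711675974
```

Call:
{"fn": "carry_out", "kwargs": {
  "increments": [
    [[4.5,-0.08,-0.13,0,0],[4.5,0,0,0,0],[4.5,0,0,0,0],[4.5,0,0,0,0],[1.5,0,0,0,0],[1.5,0,0,0,0],[1.5,0,0,0,0],[1.5,0,0,0,0],[1.5,0,0,0,0],[1.5,0,0,0,0]]
  ],
  "grip_force": 12
}}

```text
time_s: 47.65
ee_pos: [600.8, -106.7, 57.2]
tool_rot: [-3.141, 0.059, 0.0]
contact_force: [-0.5, 0.5, 0.2]
finger_gap: 0.249
```

```bash
python3 -c "
from h import *
s=st();print(phi(s))"
```

```text
47.65 [ 600.8 -106.7   57.2] [-3.141   0.0588  0.    ] F [-0.46  0.46  0.17] gap 0.249 q6 [-0.36  0.73  1.59 -0.    0.82 -0.32]
-2.144120950769257
```

```bash
python3 -c "
from h import *
plan([(600.8,-106.7,215,-2.1),(450,120,218,40),(440,300,218,89),(486.5,312.9,200,89)],1.5)"
```

```text
19 rows; ends [486.5 312.9 200. ] 89.1
[[1.5,-0.0,0.0,-3.95,-0.0],[1.5,-0.0,0.0,-3.94,-0.0],[1.5,-0.0,0.0,-3.95,-0.0],[1.5,-0.0,0.0,-3.94,-0.0],[1.5,-2.27,-3.16,-0.04,-6.0],[1.5,-1.94,-3.37,-0.05,-6.0],[1.5,-1.57,-3.56,-0.04,-6.0],[1.5,-1.18,-3.7,-0.04,-6.0],[1.5,-0.8,-3.81,-0.05,-6.0],[1.5,-0.39,-3.87,-0.04,-6.0]]
[[1.5,0.01,-3.89,-0.04,-6.0],[1.5,1.8,-2.41,-0.0,-8.2],[1.5,2.12,-2.13,-0.0,-8.2],[1.5,2.4,-1.81,-0.0,-8.2],[1.5,2.63,-1.44,-0.0,-8.2],[1.5,2.82,-1.05,-0.0,-8.2],[1.5,2.93,-0.64,-0.0,-8.2],[1.5,0.69,2.31,0.9,0.0],[1.5,0.68,2.32,0.9,0.0]]
```

Call:
{"fn": "carry_out", "kwargs": {
  "increments": [
    [[1.5,0,0,-3,0],[1.5,0,0,-4,0],[1.5,0,0,-4.5,0],[1.5,0,0,-4.3,0],[1.5,-2.3,-3.2,-0.2,-6.0],[1.5,-1.9,-3.4,0,-6.0],[1.5,-1.6,-3.6,0,-6.0],[1.5,-1.2,-3.7,0,-6.0],[1.5,-0.8,-3.8,0,-6.0],[1.5,-0.4,-3.9,0,-6.0]]
  ]
}}

```text
time_s: 48.65
ee_pos: [469.8, 89.9, 217.3]
tool_rot: [-3.004, -0.921, -0.0]
contact_force: [-0.1, 0.7, -0.8]
finger_gap: 0.251
```

Call:
{"fn": "carry_out", "kwargs": {
  "increments": [
    [[1.5,0,-3.9,0,-6.0],[1.5,1.8,-2.4,0,-8.2],[1.5,2.1,-2.1,0,-8.2],[1.5,2.4,-1.8,0,-8.2],[1.5,2.6,-1.4,0,-8.2],[1.5,2.8,-1.0,0,-8.2],[1.5,2.9,-0.6,0,-8.2],[1.5,0,0,0,0],[1.5,0,0,0,0],[1.5,0,0,0,0]]
  ]
}}

```text
time_s: 49.65
ee_pos: [440.1, 298.7, 217.0]
tool_rot: [2.241, 2.202, -0.002]
contact_force: [-0.1, -0.7, -1.1]
finger_gap: 0.246
```

```bash
python3 -c "
from h import *
s=st();print(phi(s)); snap('side','s20.png')
plan([(486.5,312.9,195,89)],1.5)"
```

```text
49.65 [440.1 298.7 217. ] [ 2.2411e+00  2.2015e+00 -1.7000e-03] F [-0.14 -0.66 -1.07] gap 0.246 q6 [ 0.39  0.41  1.67 -0.    1.06 -1.17]
88.97826737452445
2 rows; ends [486.5 312.9 195. ] 89.0
[[1.5,0.76,2.29,1.11,-0.0],[1.5,0.76,2.3,1.1,-0.0]]
```

View pics/s20.png

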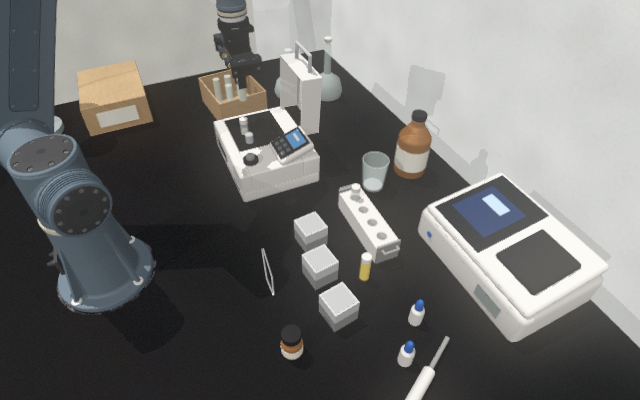

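Call:
{"fn": "carry_out", "kwargs": {
  "increments": [
    [[1.5,0.75,2.3,1.1,0],[1.5,0.7,2.35,1.1,0],[1.5,0,0,2.5,0],[1.5,0,0,2.0,0],[1.5,0,0,0,0],[1.5,0,0,0,0],[1.5,0,0,0,0],[1.5,0,0,0,0],[1.5,0,0,0,0]]
  ]
}}

```text
time_s: 50.6
ee_pos: [487.7, 313.4, 151.3]
tool_rot: [2.239, 2.202, 0.003]
contact_force: [0.2, 0.3, -0.9]
finger_gap: 0.244
```

```bash
python3 -c "
from h import *
s=st();print(phi(s))"
```

```text
50.6 [487.7 313.4 151.3] [2.2391 2.2025 0.003 ] F [ 0.19  0.32 -0.95] gap 0.244 q6 [ 0.38  0.56  1.62 -0.    0.96 -1.18]
89.05534611671914
```

Call:
{"fn": "carry_out", "kwargs": {
  "increments": [
    [[1.5,-0.05,-0.08,0.7,0],[1.5,0,0,0.6,0],[1.5,0,0,0,0],[1.5,0,0,0,0],[1.5,0,0,0,0],[1.5,0,0,0,0]]
  ]
}}

```text
time_s: 51.2
ee_pos: [486.6, 312.8, 137.3]
tool_rot: [2.24, 2.203, 0.0]
contact_force: [0.2, -0.8, -0.1]
finger_gap: 0.246
```

```bash
python3 -c "
from h import *
m,im,d=snap('wrist','w21.png')
s=st();print(phi(s))
cv2.imwrite('pics/w21z.png',cv2.resize(cv2.convertScaleAbs(im[100:290,230:430],alpha=2.5),None,fx=4,fy=3,interpolation=cv2.INTER_CUBIC))"
```

```text
51.25 [486.6 312.8 137.3] [2.2395e+00 2.2030e+00 5.0000e-04] F [ 0.6   0.3  -0.44] gap 0.25 q6 [ 0.38  0.58  1.63 -0.    0.93 -1.18]
89.05769514373263
```

View pics/w21z.png

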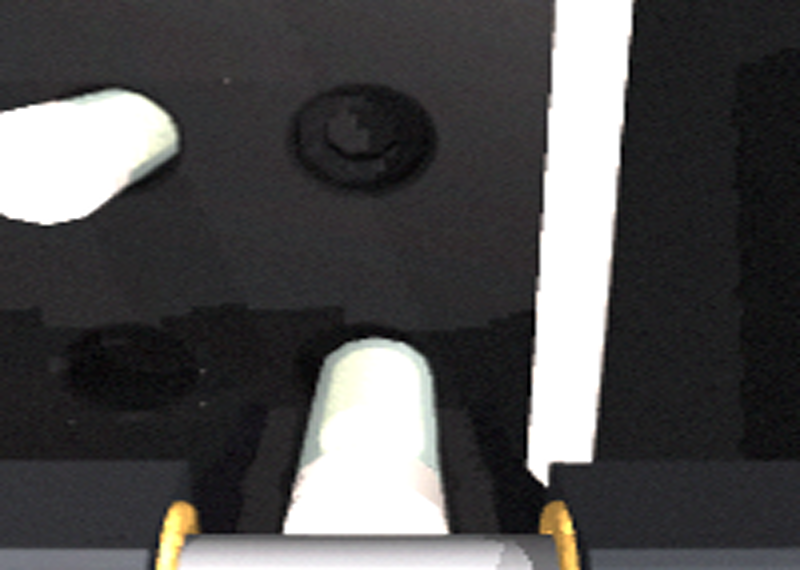

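Aligned over the back-left well. Lower while feeling.

Call:
{"fn": "carry_out", "kwargs": {
  "increments": [
    [[1.5,0,0,0.4,0],[1.5,0,0,0.4,0],[1.5,0,0,0,0],[1.5,0,0,0,0]]
  ]
}}

```text
time_s: 51.65
ee_pos: [486.1, 312.4, 128.7]
tool_rot: [-2.24, -2.203, 0.002]
contact_force: [-0.1, -0.0, -0.9]
finger_gap: 0.243
```

Call:
{"fn": "carry_out", "kwargs": {
  "increments": [
    [[1.5,0,0,0.3,0],[1.5,0,0,0.3,0],[1.5,0,0,0.3,0],[1.5,0,0,0.3,0],[1.5,0,0,0.2,0],[1.5,0,0,0,0]]
  ]
}}

```text
time_s: 52.25
ee_pos: [486.2, 312.6, 114.7]
tool_rot: [-2.24, -2.203, 0.001]
contact_force: [-0.2, -2.3, -1.5]
finger_gap: 0.248
```

Call:
{"fn": "carry_out", "kwargs": {
  "increments": [
    [[1.5,0,0,0.3,0],[1.5,0,0,0.3,0],[1.5,0,0,0.3,0],[1.5,0,0,0,0],[1.5,0,0,0,0]]
  ]
}}

```text
time_s: 52.75
ee_pos: [486.2, 312.7, 105.7]
tool_rot: [-2.24, -2.203, 0.001]
contact_force: [-0.1, -2.6, -1.6]
finger_gap: 0.252
```

Call:
{"fn": "carry_out", "kwargs": {
  "increments": [
    [[1.5,0,0,0.05,0],[3.4,0,0,0,0],[3.4,0,0,0,0],[3.4,0,0,0,0],[3.4,0,0,-1,0],[3.4,0,0,-3,0],[3.4,0,0,-4,0],[3.4,0,0,-4,0],[3.4,0,0,-2,0],[3.4,0,0,0,0]]
  ]
}}

```text
time_s: 53.75
ee_pos: [488.6, 314.0, 250.4]
tool_rot: [2.237, 2.201, 0.014]
contact_force: [0.8, 0.1, -0.2]
finger_gap: 0.39
```

```bash
python3 tins.py g; python3 -c "
from h import *
plan([(430,250,240,80),(450,120,230,40),(602,-61,150,-2.1)],4.5)"
```

```text
[ 463.1 -108.3] [58.3 57.7] 5.5 401
[ 439.8 -208.1] [57.9 58.6] 6.6 410
[ 430.8 -314.2] [57.6 59.7] 8.4 414
53.8 [487.3 313.3 248. ] [2.2383 2.202  0.0072] F [-0.17  0.02 -0.62] gap 0.389 q6 [ 0.38  0.44  1.52  0.    1.18 -1.18]
89.06318190316206
13 rows; ends [602. -61. 150.] -1.9
[[4.5,-3.21,-2.81,0.4,4.5],[4.5,-3.42,-2.55,0.4,4.5],[4.5,-2.49,0.84,0.2,8.0],[4.5,-2.35,1.18,0.2,8.0],[4.5,-2.17,1.5,0.2,8.0],[4.5,-1.93,1.78,0.2,8.0],[4.5,-1.67,2.04,0.2,8.0],[4.5,-0.0,3.94,1.33,7.0],[4.5,0.48,3.91,1.34,7.0],[4.5,0.95,3.82,1.33,7.0]]
[[4.5,1.41,3.68,1.33,7.0],[4.5,1.84,3.48,1.33,7.0],[4.5,2.26,3.23,1.34,7.0]]
```

Call:
{"fn": "carry_out", "kwargs": {
  "increments": [
    [[4.5,-3.2,-2.8,0.4,4.5],[4.5,-3.4,-2.6,0.4,4.5],[4.5,-2.5,0.8,0.2,8.0],[4.5,-2.4,1.2,0.2,8.0],[4.5,-2.2,1.5,0.2,8.0],[4.5,-1.9,1.8,0.2,8.0],[4.5,-1.7,2.0,0.2,8.0],[4.5,0,3.9,1.3,7.0],[4.5,0.5,3.9,1.3,7.0],[4.5,1.0,3.8,1.3,7.0]]
  ]
}}

```text
time_s: 54.8
ee_pos: [523.8, 28.6, 186.9]
tool_rot: [-3.098, -0.512, 0.004]
contact_force: [1.2, 0.7, 0.3]
finger_gap: 0.519
```

Call:
{"fn": "carry_out", "kwargs": {
  "increments": [
    [[4.5,1.4,3.7,1.3,7.0],[4.5,1.8,3.5,1.3,7.0],[4.5,2.3,3.2,1.3,7.2],[4.5,0,0,0,0],[4.5,0,0,0,0],[4.5,0,0,0,0],[4.5,0,0,0,0]]
  ]
}}

```text
time_s: 55.5
ee_pos: [599.1, -59.9, 149.7]
tool_rot: [-3.141, 0.056, 0.002]
contact_force: [0.3, 0.4, 0.1]
finger_gap: 0.514
```

```bash
python3 vial.py w22
```

```text
55.55 [599.4 -59.9 150. ] [-3.1408e+00  5.6200e-02  8.0000e-04] F [ 0.36  0.73 -0.33] gap 0.514 q6 [-0.29  0.59  1.56  0.    1.   -0.25]
-2.0509033917442556
[468.3  90.3] 106.3 mean [457.9  91.2] rect [468.7  90.2] [ 32.2 210.8] [   0    0  280   49 8553]
[824.1  20.8] 45.4 mean [793.1  23.2] rect [802.2  20.2] [46.  90.7] [ 552   45   70  122 1393]
[699.9   5.4] 37.0 mean [705.4   6.9] rect [700.1   6.2] [71.4 73. ] [ 402   83   95   95 1941]
[602.7 -59.8] 11.9 mean [602.8 -59.9] rect [602.7 -59.6] [23.3 21.1] [314 202  26  27 543]
```

Call:
{"fn": "carry_out", "kwargs": {
  "increments": [
    [[4.5,0.3,0,3.0,0],[4.5,0,0,3.0,0],[4.5,0,0,2.3,0],[4.5,0,0,0.9,0],[4.5,0,0,0,0],[4.5,0,0,0,0],[4.5,0,0,0,0],[4.5,0,0,0,0],[4.5,0,0,0,0],[4.5,0,0,0,0]]
  ]
}}

```text
time_s: 56.55
ee_pos: [603.5, -61.4, 58.2]
tool_rot: [3.141, -0.059, 0.001]
contact_force: [0.3, 0.6, 0.3]
finger_gap: 0.517
```

```bash
python3 -c "
from h import *
s=st();print(phi(s))"
```

```text
56.55 [603.5 -61.4  58.2] [ 3.1408e+00 -5.8900e-02  1.4000e-03] F [0.33 0.64 0.35] gap 0.517 q6 [-0.29  0.72  1.6  -0.    0.82 -0.25]
-2.147428890178825
```

Call:
{"fn": "carry_out", "kwargs": {
  "increments": [
    [[4.5,-0.08,-0.09,0.05,0],[4.5,0,0,0,0],[4.5,0,0,0,0],[4.5,0,0,0,0],[1.5,0,0,0,0],[1.5,0,0,0,0],[1.5,0,0,0,0],[1.5,0,0,0,0],[1.5,0,0,0,0],[1.5,0,0,0,0]]
  ],
  "grip_force": 12
}}

```text
time_s: 57.55
ee_pos: [602.5, -60.3, 57.1]
tool_rot: [3.141, -0.059, -0.0]
contact_force: [0.8, -0.3, 0.1]
finger_gap: 0.25
```

```bash
python3 -c "
from h import *
s=st();print(phi(s))
plan([(602.7,-60.7,215,-2.1),(450,120,218,40),(440,265,218,89)],1.5)"
```

```text
57.55 [602.5 -60.3  57.1] [ 3.141  -0.0588 -0.    ] F [ 0.8  -0.3   0.06] gap 0.25 q6 [-0.28  0.72  1.61 -0.    0.81 -0.25]
-2.145263821811199
16 rows; ends [440. 265. 218.] 89.1
[[1.5,0.01,0.01,-3.95,-0.0],[1.5,0.0,0.01,-3.94,-0.0],[1.5,0.01,0.01,-3.95,-0.0],[1.5,0.01,0.0,-3.95,-0.0],[1.5,-2.66,-2.91,-0.05,-7.0],[1.5,-2.28,-3.22,-0.05,-7.0],[1.5,-1.87,-3.47,-0.05,-7.0],[1.5,-1.44,-3.67,-0.05,-7.0],[1.5,-0.98,-3.82,-0.05,-7.0],[1.5,-0.5,-3.91,-0.05,-7.0]]
[[1.5,1.42,-1.96,0.0,-8.2],[1.5,1.69,-1.74,0.0,-8.2],[1.5,1.91,-1.48,0.0,-8.2],[1.5,2.11,-1.19,0.0,-8.2],[1.5,2.26,-0.88,0.0,-8.2],[1.5,2.36,-0.55,0.0,-8.2]]
```

Call:
{"fn": "carry_out", "kwargs": {
  "increments": [
    [[1.5,0,0,-3,0],[1.5,0,0,-4,0],[1.5,0,0,-4.5,0],[1.5,0,0,-4.3,0],[1.5,-2.7,-2.9,-0.3,-7.0],[1.5,-2.3,-3.2,0,-7.0],[1.5,-1.9,-3.5,0,-7.0],[1.5,-1.4,-3.7,0,-7.0],[1.5,-1.0,-3.8,0,-7.0],[1.5,-0.5,-3.9,0,-7.0]]
  ]
}}

```text
time_s: 58.55
ee_pos: [447.7, 121.3, 218.3]
tool_rot: [-2.951, -1.077, -0.0]
contact_force: [0.2, 0.7, -0.8]
finger_gap: 0.25
```

Call:
{"fn": "carry_out", "kwargs": {
  "increments": [
    [[1.5,1.4,-2.0,0,-8.2],[1.5,1.7,-1.7,0,-8.2],[1.5,1.9,-1.5,0,-8.2],[1.5,2.1,-1.2,0,-8.2],[1.5,2.3,-0.9,0,-8.2],[1.5,2.4,-0.5,0,-8.2],[1.5,0,0,0,0],[1.5,0,0,0,0],[1.5,0,0,0,0]]
  ]
}}

```text
time_s: 59.45
ee_pos: [438.9, 265.2, 218.1]
tool_rot: [2.242, 2.201, -0.001]
contact_force: [-0.5, 0.6, 0.0]
finger_gap: 0.25
```

```bash
python3 -c "
from h import *
s=st();print(phi(s))
plan([(485.9,266.6,195,89)],1.5)"
```

```text
59.45 [438.9 265.2 218.1] [ 2.2415e+00  2.2011e+00 -1.3000e-03] F [-0.51  0.61  0.01] gap 0.25 q6 [ 0.33  0.38  1.72 -0.    1.04 -1.23]
88.95643692349647
2 rows; ends [485.9 266.6 195. ] 89.0
[[1.5,0.11,2.35,1.15,-0.0],[1.5,0.11,2.34,1.16,-0.0]]
```

Call:
{"fn": "carry_out", "kwargs": {
  "increments": [
    [[1.5,0.1,2.35,0.5,0],[1.5,0.1,2.35,1.0,0],[1.5,0,0,2.5,0],[1.5,0,0,2.7,0],[1.5,0,0,0,0],[1.5,0,0,0,0],[1.5,0,0,0,0],[1.5,0,0,0,0],[1.5,0,0,0,0]]
  ]
}}

```text
time_s: 60.35
ee_pos: [486.8, 267.5, 152.4]
tool_rot: [2.239, 2.202, 0.003]
contact_force: [-0.6, -0.2, 0.6]
finger_gap: 0.248
```

```bash
python3 -c "
from h import *
s=st();print(phi(s))"
```

```text
60.35 [486.8 267.5 152.4] [2.2389 2.2022 0.0033] F [-0.57 -0.18  0.62] gap 0.248 q6 [ 0.3   0.53  1.68 -0.    0.93 -1.25]
89.05361320736037
```

Call:
{"fn": "carry_out", "kwargs": {
  "increments": [
    [[1.5,-0.06,-0.06,0.8,0],[1.5,0,0,0.6,0],[1.5,0,0,0,0],[1.5,0,0,0,0],[1.5,0,0,0,0],[1.5,0,0,0,0]]
  ]
}}

```text
time_s: 60.95
ee_pos: [485.7, 266.7, 137.3]
tool_rot: [2.24, 2.203, 0.0]
contact_force: [-0.3, -0.1, -0.4]
finger_gap: 0.249
```

```bash
python3 -c "
from h import *
m,im,d=snap('wrist','w23.png')
s=st();print(phi(s))
cv2.imwrite('pics/w23z.png',cv2.resize(cv2.convertScaleAbs(im[100:290,230:430],alpha=2.5),None,fx=4,fy=3,interpolation=cv2.INTER_CUBIC))"
```

```text
61.0 [485.7 266.7 137.3] [2.2395e+00 2.2030e+00 4.0000e-04] F [-0.3   0.82  0.  ] gap 0.251 q6 [ 0.3   0.55  1.69 -0.    0.9  -1.25]
89.05735492042756
```

View pics/w23z.png

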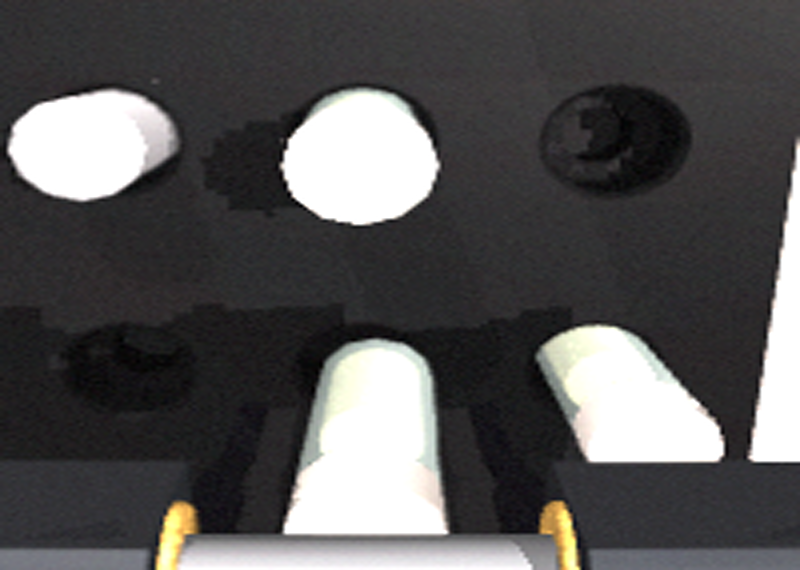

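Call:
{"fn": "carry_out", "kwargs": {
  "increments": [
    [[1.5,0,0,0.4,0],[1.5,0,0,0.4,0],[1.5,0,0,0,0],[1.5,0,0,0,0]]
  ]
}}

```text
time_s: 61.4
ee_pos: [485.2, 266.4, 128.7]
tool_rot: [-2.239, -2.203, 0.002]
contact_force: [0.4, -0.8, -0.5]
finger_gap: 0.249
```

Call:
{"fn": "carry_out", "kwargs": {
  "increments": [
    [[1.5,0,0,0.3,0],[1.5,0,0,0.3,0],[1.5,0,0,0.3,0],[1.5,0,0,0.3,0],[1.5,0,0,0.2,0],[1.5,0,0,0,0]]
  ]
}}

```text
time_s: 62.0
ee_pos: [485.3, 266.5, 114.7]
tool_rot: [-2.239, -2.203, 0.001]
contact_force: [0.4, -1.2, -1.7]
finger_gap: 0.246
```

Call:
{"fn": "carry_out", "kwargs": {
  "increments": [
    [[1.5,0,0,0.3,0],[1.5,0,0,0.3,0],[1.5,0,0,0.3,0],[1.5,0,0,0,0],[1.5,0,0,0,0]]
  ]
}}

```text
time_s: 62.5
ee_pos: [485.4, 266.7, 105.8]
tool_rot: [-2.24, -2.203, 0.001]
contact_force: [0.7, -2.0, -1.5]
finger_gap: 0.247
```

Free well too. Release with a narrow opening and retract.

Call:
{"fn": "carry_out", "kwargs": {
  "increments": [
    [[1.5,0,0,0.05,0],[2.9,0,0,0,0],[2.9,0,0,0,0],[2.9,0,0,0,0],[2.9,0,0,-1,0],[2.9,0,0,-3,0],[2.9,0,0,-4,0],[2.9,0,0,-4,0],[2.9,0,0,-2,0],[2.9,0,0,0,0]]
  ]
}}

```text
time_s: 63.5
ee_pos: [487.8, 267.7, 250.2]
tool_rot: [2.237, 2.2, 0.013]
contact_force: [0.3, 0.1, -0.2]
finger_gap: 0.332
```

Call:
{"fn": "carry_out", "kwargs": {
  "increments": [
    [[2.9,0,0,0,0],[2.9,0,0,0,0]]
  ]
}}

```text
time_s: 63.7
ee_pos: [484.5, 266.4, 244.5]
tool_rot: [-2.239, -2.202, 0.004]
contact_force: [0.5, 0.5, -0.3]
finger_gap: 0.332
```

```bash
python3 vial.py w24 135; python3 -c "
from h import *
z=np.load('w24.npz'); m=camera_model('wrist'); m['R']=z['R'];m['t']=z['t']; P=cloud(m,z['d'])
v,u=np.mgrid[0:400,0:640]
k=((P[...,2]>104)&(P[...,2]<160)&(v<240)&(abs(P[...,0]-460)<50)&(abs(P[...,1]-265)<75)).astype(np.uint8)
n,l,s,c=cv2.connectedComponentsWithStats(k)
for i in range(1,n):
    if s[i,4]>100: print(s[i], np.percentile(P[l==i][:,2],[50,75,90]), np.median(P[l==i],0))
mt=camera_model('top'); im,d=read_camera('top'); cv2.imwrite('pics/t24.png',im); P=cloud(mt,d)
k=(P[...,2]>150)&(P[...,1]>150)&(P[...,1]<370)&(P[...,0]>540)&(P[...,0]<700)
print(k.sum())
im,d=read_camera('side'); ms=camera_model('side'); np.savez('s24.npz',im=im,d=d); cv2.imwrite('pics/s24.png',cv2.resize(im[20:200,180:380],None,fx=3.5,fy=3.3))
"
```

```text
63.75 [484.5 266.3 244.2] [-2.2386 -2.2018  0.0046] F [ 0.38 -0.36 -1.  ] gap 0.333 q6 [ 0.3   0.41  1.59  0.    1.15 -1.25]
89.05078347790524
[425.3 267.1] 11.0 mean [425.2 267.1] rect [425.2 267. ] [21.  21.1] [309 127  24  24 440]
[485.5 267.4] 11.6 mean [485.4 267.5] rect [485.6 267.4] [21.7 21.8] [311 189  23  23 386]
[485.7 313.3] 11.7 mean [485.8 313. ] rect [485.8 313.4] [22.2 22. ] [357 189  23  22 390]
[265 126  22  22 366] [113.7336725  114.29955623 114.79905238] [424.25562652 221.32786039 113.7336725 ]
[309 126  24  25 460] [134.98608375 135.47846641 135.84793211] [424.71066171 267.31312995 134.98608375]
[311 183  23  29 501] [134.56832404 135.23855675 135.66370687] [482.91743807 267.50725392 134.56832404]
[354 183  26  28 521] [134.67477229 135.2031436  135.74152946] [483.56293746 312.20266711 134.67477229]
1871
```

View pics/w24.png

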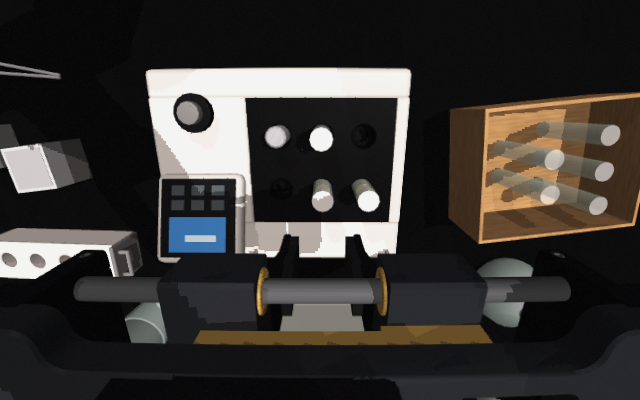

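View pics/s24.png

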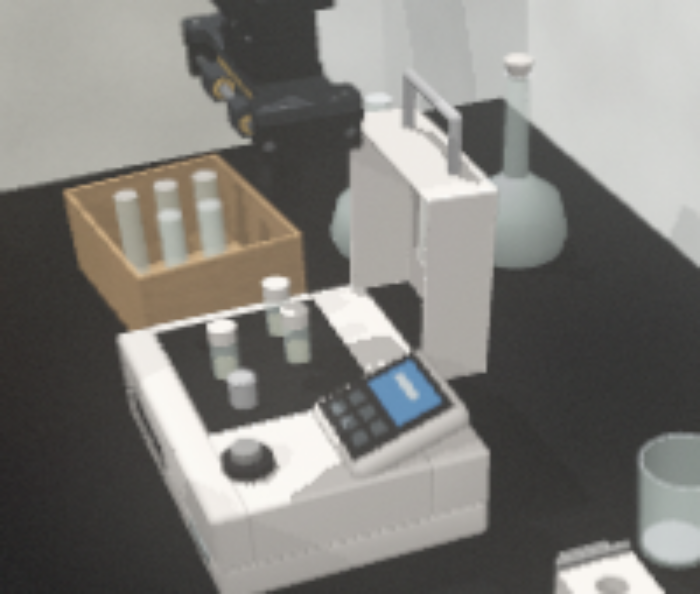

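```bash
python3 -c "
from h import *
for c in ('top','side'):
    m=camera_model(c); im,d=read_camera(c); P=cloud(m,d)
    k=(P[...,2]>230)&(P[...,2]<330)&(P[...,1]>170)&(P[...,1]<370)&(P[...,0]>540)&(P[...,0]<720)
    Q=P[k]; print(c,len(Q),Q.min(0),Q.max(0))
    for z0 in range(230,330,10):
        q=Q[(Q[:,2]>=z0)&(Q[:,2]<z0+10)]
        if len(q): print(z0,len(q),np.percentile(q[:,0],[5,50,95]).round(),np.percentile(q[:,1],[5,50,95]).round())
st()
"
python3 -c "
import cv2
im=cv2.imread('pics/t24.png'); cv2.imwrite('pics/t24z.png',cv2.resize(im[130:220,120:260],None,fx=5.5,fy=5.5,interpolation=cv2.INTER_CUBIC))"
```

```text
top 1605 [569.79887178 178.8337466  230.35755207] [627.63342477 345.9123565  310.90211402]
230 34 [571. 591. 619.] [180. 180. 342.]
240 34 [572. 594. 619.] [180. 180. 342.]
250 1158 [574. 596. 621.] [185. 255. 337.]
260 145 [572. 588. 607.] [186. 265. 331.]
270 18 [601. 605. 610.] [212. 259. 306.]
280 15 [603. 605. 609.] [212. 218. 306.]
290 15 [602. 605. 610.] [212. 216. 307.]
300 185 [604. 608. 612.] [217. 256. 304.]
310 1 [611. 611. 611.] [283. 283. 283.]
side 949 [566.93879994 178.91963487 230.0525245 ] [628.0590477  345.79636014 311.75756002]
230 78 [571. 592. 620.] [180. 183. 344.]
240 75 [571. 594. 620.] [180. 183. 186.]
250 209 [571. 607. 625.] [182. 257. 324.]
260 413 [570. 590. 619.] [187. 241. 330.]
270 27 [601. 606. 611.] [214. 302. 308.]
280 30 [601. 606. 612.] [213. 219. 308.]
290 23 [601. 604. 609.] [213. 219. 307.]
300 71 [602. 604. 612.] [215. 256. 305.]
310 23 [604. 607. 610.] [219. 269. 307.]
63.95 [485.1 266.5 244.6] [-2.2391 -2.2022  0.0029] F [-0.02  0.07 -0.71] gap 0.329 q6 [ 0.3   0.41  1.59  0.    1.15 -1.25]
```

View pics/t24z.png

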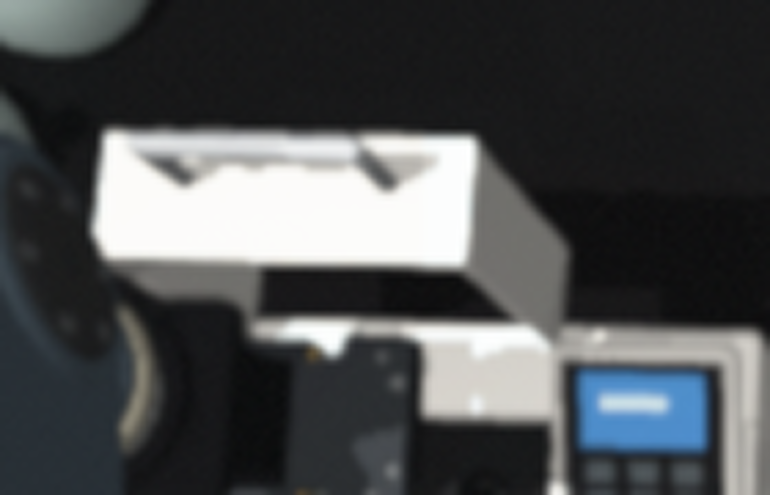

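Call:
{"fn": "carry_out", "kwargs": {
  "increments": [
    [[4.0,0,-1.0,-3.5,0],[4.0,0,-1.0,-3.5,0],[4.0,0,0,-3.5,8.5],[4.0,0,0,-0.5,8.5],[4.0,0,0,0,8.5],[4.0,0,0,0,8.5],[4.0,0,0,0,8.5],[4.0,0,0,0,8.5],[4.0,0,0,0,8.5],[4.0,0,0,0,8.5]]
  ]
}}

```text
time_s: 64.95
ee_pos: [465.4, 266.9, 355.1]
tool_rot: [3.09, 0.564, -0.002]
contact_force: [-0.0, -0.7, 0.2]
finger_gap: 0.458
```

Call:
{"fn": "carry_out", "kwargs": {
  "increments": [
    [[4.0,0,0,0,8.5],[4.0,0,0,0,8.5],[4.0,0,0,0,5.2],[4.0,0,0,0,0],[4.0,0,0,0,0],[4.0,0,0,0,0]]
  ]
}}

```text
time_s: 65.55
ee_pos: [465.5, 267.0, 355.5]
tool_rot: [3.141, -0.029, -0.001]
contact_force: [-0.3, 0.1, 0.4]
finger_gap: 0.458
```

```bash
python3 -c "
from h import *
s=st();print(phi(s))
plan([(604,264,350,-1.2)],4.0)"
```

```text
65.55 [465.5 267.  355.5] [ 3.1413e+00 -2.9300e-02 -7.0000e-04] F [-0.25  0.14  0.37] gap 0.458 q6 [ 0.31  0.27  1.47 -0.    1.4   0.33]
-1.067974207596213
4 rows; ends [604. 264. 350.] -1.1
[[4.0,3.46,0.01,0.14,0.0],[4.0,3.47,0.01,0.13,0.0],[4.0,3.46,0.01,0.14,0.0],[4.0,3.46,0.01,0.14,0.0]]
```

Call:
{"fn": "carry_out", "kwargs": {
  "increments": [
    [[4.0,3.5,0,0,0],[4.0,3.5,0,0,0],[4.0,3.5,0,0,0],[4.0,3.4,0,0,0],[4.0,0,0,0,0],[4.0,0,0,0,0],[4.0,0,0,0,0],[4.0,0,0,0,0]]
  ]
}}

```text
time_s: 66.35
ee_pos: [603.4, 264.5, 356.1]
tool_rot: [-3.141, 0.03, 0.0]
contact_force: [-0.2, 0.1, 0.5]
finger_gap: 0.46
```

```bash
python3 -c "
from h import *
m,im,d=snap('wrist','w25.png'); s=st();print(phi(s))"
```

```text
66.4 [603.5 264.5 356.2] [-3.1413e+00  2.9900e-02 -2.0000e-04] F [0.   0.69 0.47] gap 0.46 q6 [0.24 0.47 1.16 0.   1.51 0.26]
-1.0896829296689943
```

View pics/w25.png

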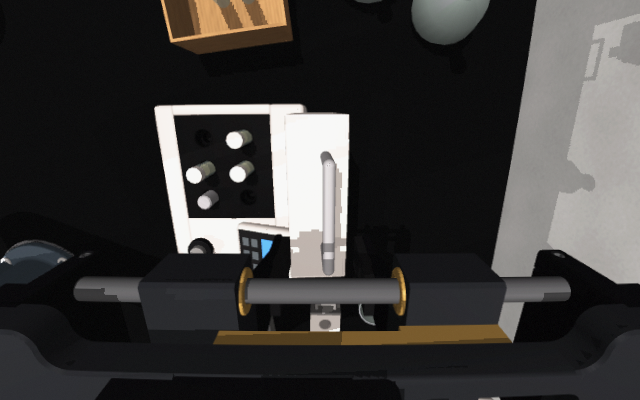

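```bash
python3 -c "
from h import *
m=camera_model('wrist'); im,d=read_camera('wrist'); P=cloud(m,d); v,u=np.mgrid[0:400,0:640]
k=(P[...,2]>296)&(P[...,2]<316)&(v<275)&(abs(u-328)<15)
Q=P[k]; print(len(Q),np.percentile(Q,[2,50,98],axis=0).round(1)); st()"
```

```text
1456 [[603.1 219.5 302.8]
 [608.1 270.4 307.2]
 [613.1 312.9 308.9]]
66.45 [603.6 264.5 356.3] [-3.1413e+00  3.0100e-02 -6.0000e-04] F [ 0.17  0.29 -0.34] gap 0.463 q6 [0.24 0.47 1.16 0.   1.51 0.26]
```

Call:
{"fn": "carry_out", "kwargs": {
  "increments": [
    [[4.0,0.4,0,3.0,0],[4.0,0,0,3.0,0],[4.0,0,0,0.5,0],[4.0,0,0,0,0],[4.0,0,0,0,0],[4.0,0,0,0,0],[0.5,0,0,0,0],[0.5,0,0,0,0],[0.5,0,0,0,0],[0.5,0,0,0,0]]
  ],
  "grip_force": 15
}}

```text
time_s: 67.45
ee_pos: [608.6, 264.1, 290.9]
tool_rot: [-3.141, 0.031, -0.0]
contact_force: [-0.2, -0.3, -0.1]
finger_gap: 0.184
```

Call:
{"fn": "carry_out", "kwargs": {
  "increments": [
    [[0.5,0,0,0,0],[0.5,0,0,0,0],[0.5,0,0,0,0]]
  ]
}}

```text
time_s: 67.75
ee_pos: [608.7, 264.1, 290.7]
tool_rot: [3.141, -0.031, 0.0]
contact_force: [-0.1, -0.4, -0.2]
finger_gap: 0.107
```

```bash
python3 -c "
from h import *
s=st();print(phi(s))
H=np.array([561.,90.]); 
e=s['ee_pos']; bar=np.array([e[0],302.5]); off=e[2]-302.5
r=np.hypot(*(bar-H)); a0=np.degrees(np.arctan2(bar[1]-90,561-bar[0])); print(r,a0)
aa=np.linspace(a0,9.5,24); p=bar
rows=[]
for a in aa[1:]:
    q=np.array([561-217.99*np.cos(np.radians(a)),90+217.99*np.sin(np.radians(a))]); dd=q-p; p=q; rows.append((round(float(dd[0])/10,2),round(float(-dd[1])/10,2)))
print(rows,p)"
```

```text
67.75 [608.7 264.1 290.7] [ 3.1414e+00 -3.1400e-02  5.0000e-04] F [-0.14 -0.38 -0.22] gap 0.107 q6 [ 0.24  0.52  1.25 -0.    1.37  0.26]
-1.1438010215689276
217.78225935085626 102.6449751502695
[(-1.51, -0.3), (-1.53, -0.18), (-1.54, -0.07), (-1.54, 0.04), (-1.53, 0.15), (-1.52, 0.26), (-1.5, 0.36), (-1.47, 0.47), (-1.43, 0.57), (-1.39, 0.67), (-1.34, 0.77), (-1.28, 0.86), (-1.21, 0.95), (-1.14, 1.03), (-1.07, 1.11), (-0.99, 1.18), (-0.9, 1.25), (-0.81, 1.31), (-0.72, 1.36), (-0.62, 1.41), (-0.52, 1.45), (-0.41, 1.48), (-0.31, 1.51)] [345.99960172 125.9787276 ]
```

Call:
{"fn": "carry_out", "kwargs": {
  "increments": [
    [[0.5,-1.5,0,-0.3,0],[0.5,-1.5,0,-0.2,0],[0.5,-1.55,0,-0.1,0],[0.5,-1.55,0,0.05,0],[0.5,-1.55,0,0.15,0],[0.5,-1.5,0,0.25,0],[0.5,-1.5,0,0.35,0],[0.5,-1.45,0,0.45,0]]
  ]
}}

```text
time_s: 68.55
ee_pos: [488.6, 266.4, 285.1]
tool_rot: [-3.141, 0.032, -0.007]
contact_force: [2.1, -0.2, 1.4]
finger_gap: 0.107
```

```bash
python3 -c "
from h import *
s=st();print(phi(s)); snap('side','s26.png')"
```

```text
68.55 [488.6 266.4 285.1] [-3.1413  0.0315 -0.0071] F [ 2.15 -0.18  1.36] gap 0.107 q6 [ 0.3   0.36  1.53 -0.    1.24  0.32]
-1.149296283290898
```

View pics/s26.png

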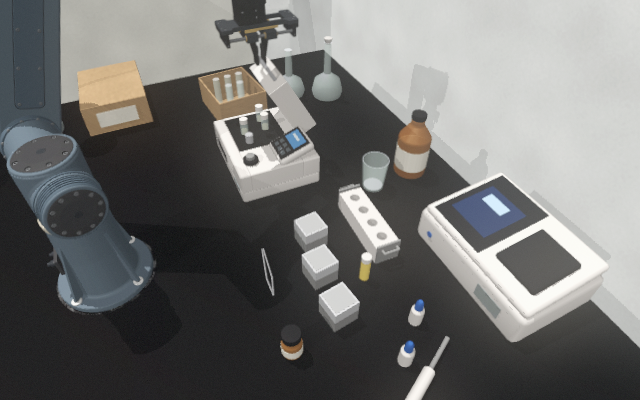

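Call:
{"fn": "carry_out", "kwargs": {
  "increments": [
    [[0.5,-1.43,0,0.57,0],[0.5,-1.39,0,0.67,0],[0.5,-1.34,0,0.77,0],[0.5,-1.28,0,0.86,0],[0.5,-1.21,0,0.95,0],[0.5,-1.14,0,1.03,0],[0.5,-1.07,0,1.11,0],[0.5,-1.0,0,1.18,0],[0.5,0,0,0,0]]
  ]
}}

```text
time_s: 69.5
ee_pos: [388.8, 268.7, 211.8]
tool_rot: [-3.141, 0.031, 0.0]
contact_force: [2.2, 0.3, -4.1]
finger_gap: 0.106
```

```bash
python3 -c "
from h import *
s=st(); e=s['ee_pos']; b=np.array([561-e[0],e[2]+11.8-90]); print(np.hypot(*b),np.degrees(np.arctan2(b[1],b[0])))"
```

```text
69.5 [388.8 268.7 211.8] [-3.1413e+00  3.0900e-02  3.0000e-04] F [ 2.18  0.32 -4.07] gap 0.106 q6 [0.37 0.34 1.82 0.   0.99 0.39]
217.95473535418003 37.81901944953172
```

Call:
{"fn": "carry_out", "kwargs": {
  "increments": [
    [[0.5,-0.9,0,1.25,0],[0.5,-0.81,0,1.31,0],[0.5,-0.72,0,1.36,0],[0.5,-0.62,0,1.41,0],[0.5,-0.52,0,1.45,0],[0.5,-0.41,0,1.48,0],[0.5,-0.2,0,1.0,0],[0.5,0,0,0,0],[0.5,0,0,0,0]]
  ]
}}

```text
time_s: 70.4
ee_pos: [348.3, 269.7, 120.4]
tool_rot: [-3.141, 0.032, -0.001]
contact_force: [1.7, 1.3, -3.3]
finger_gap: 0.108
```

```bash
python3 -c "
from h import *
s=st(); e=s['ee_pos']; b=np.array([561-e[0],e[2]+11.8-90]); print(np.hypot(*b),np.degrees(np.arctan2(b[1],b[0])))"
```

```text
70.4 [348.3 269.7 120.4] [-3.141e+00  3.180e-02 -1.100e-03] F [ 1.68  1.33 -3.33] gap 0.108 q6 [0.4  0.46 1.98 0.   0.69 0.42]
216.86312619290896 11.23127237343372
```

Call:
{"fn": "carry_out", "kwargs": {
  "increments": [
    [[0.5,-0.1,0,0.4,0],[0.5,-0.05,0,0.3,0],[0.5,0,0,0,0],[0.5,0,0,0,0]]
  ]
}}

```text
time_s: 70.8
ee_pos: [347.4, 269.9, 114.4]
tool_rot: [-3.14, 0.031, -0.006]
contact_force: [1.6, -0.4, 7.5]
finger_gap: 0.108
```

Call:
{"fn": "carry_out", "kwargs": {
  "increments": [
    [[0.5,0,0,0.2,0],[0.5,0,0,0.2,0],[0.5,0,0,0,0],[0.5,0,0,0,0]]
  ]
}}

```text
time_s: 71.2
ee_pos: [347.4, 270.1, 111.5]
tool_rot: [-3.139, 0.031, -0.007]
contact_force: [0.0, -1.1, 17.2]
finger_gap: 0.103
```

Call:
{"fn": "carry_out", "kwargs": {
  "increments": [
    [[3.0,0,0,0,0],[3.0,0,0,0,0],[3.0,0,0,0,0],[3.0,0,0,0,0],[3.0,0,0,-1,0],[3.0,0,0,-3,0],[3.0,0,0,-4,0],[3.0,0,0,-4,0],[3.0,0,0,0,0],[3.0,0,0,0,0]]
  ]
}}

```text
time_s: 72.2
ee_pos: [345.8, 269.5, 230.2]
tool_rot: [-3.14, 0.031, -0.003]
contact_force: [-1.1, -0.3, -0.1]
finger_gap: 0.344
```

```bash
python3 -c "
from h import *
st()
m=camera_model('side'); im,d=read_camera('side'); P=cloud(m,d); cv2.imwrite('pics/s27.png',cv2.resize(im[60:220,180:360],None,fx=4,fy=3.7))
k=(P[...,2]>100)&(P[...,2]<200)&(P[...,1]>170)&(P[...,1]<360)&(P[...,0]>370)&(P[...,0]<570)
Q=P[k]; A=np.c_[Q[:,:2],np.ones(len(Q))]
k2=Q[:,2]>135; Q=Q[k2]; A=A[k2]
print(len(Q),np.percentile(Q[:,2],[5,50,95]),np.linalg.lstsq(A,Q[:,2],rcond=None)[0])
m,im,d=snap('wrist','w27.png'); P=cloud(m,d); v,u=np.mgrid[0:400,0:640]
k=(P[...,2]>95)&(P[...,2]<180)&(P[...,1]>50)&(P[...,1]<170)&(P[...,0]<440)&(v<240)
print('key',np.median(P[k],0) if k.sum() else None)
"
```

```text
72.2 [345.8 269.5 230.2] [-3.1405  0.0312 -0.0035] F [-1.07 -0.27 -0.14] gap 0.344 q6 [ 0.41  0.26  1.87 -0.    1.    0.43]
2292 [140.16510494 148.84176194 150.99092873] [2.94594822e-03 2.42881014e-02 1.40572831e+02]
key None
```

View pics/s27.png

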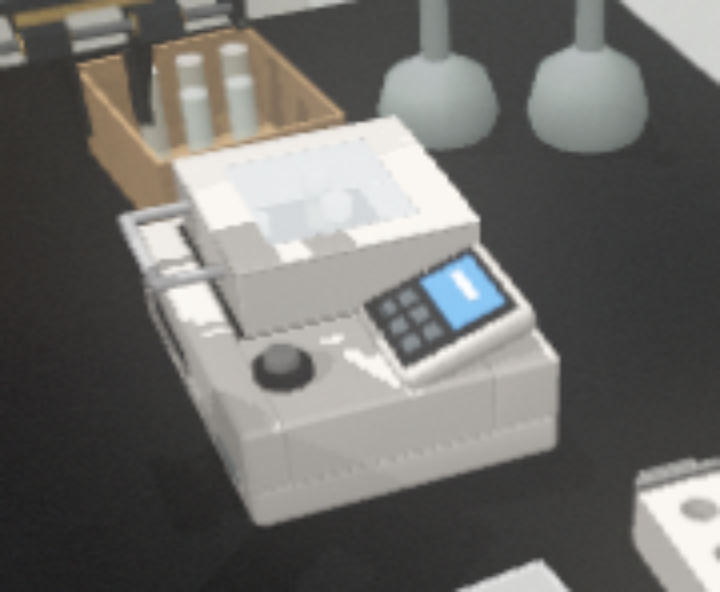

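```bash
python3 -c "
from h import *
z=np.load('w24.npz'); m=camera_model('wrist'); m['R']=z['R'];m['t']=z['t']; P=cloud(m,z['d'])
im=z['im'][80:145,160:230]; cv2.imwrite('pics/key.png',cv2.resize(im,None,fx=8,fy=8,interpolation=cv2.INTER_CUBIC))
for (u,v) in [(186,112),(182,112),(190,112),(186,105),(186,119),(200,100),(205,125)]: print((u,v),P[v,u].round(1), P[v-1:v+2,u-1:u+2,2].mean().round(1))
g=cv2.cvtColor(z['im'],cv2.COLOR_BGR2GRAY)
"
```

```text
(186, 112) [398.6 133.7 113. ] 112.3
(182, 112) [398.4 129.5 112.7] 112.2
(190, 112) [398.7 137.4 112.1] 112.2
(186, 105) [391.9 134.2 111.9] 112.5
(186, 119) [405.3 132.7 112.9] 112.2
(200, 100) [387.2 144.9 102.2] 101.8
(205, 125) [411.9 147.1 102.8] 102.4
```

View pics/key.png

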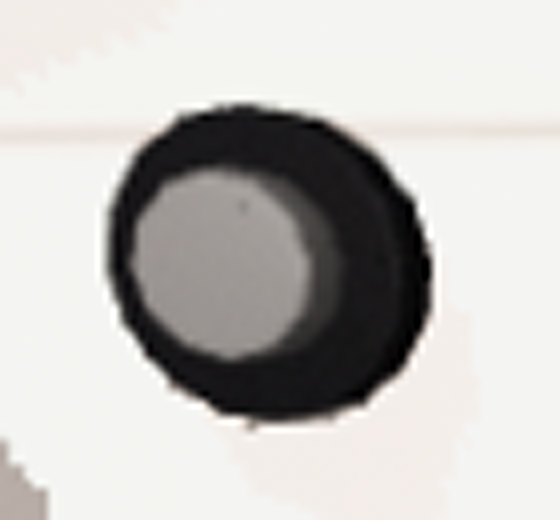

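```bash
python3 -c "
from h import *
plan([(398.8,134.6,140,-1.2)],0)"
```

```text
4 rows; ends [398.8 134.6 140. ] -1.1
[[0.0,1.42,3.33,2.21,0.0],[0.0,1.42,3.33,2.21,0.0],[0.0,1.43,3.33,2.21,0.0],[0.0,1.42,3.33,2.21,0.0]]
```

Call:
{"fn": "carry_out", "kwargs": {
  "increments": [
    [[0,1.4,3.4,0,0],[0,1.4,3.4,0,0],[0,1.4,3.3,0,0],[0,1.4,3.3,2.5,0],[0,0,0,4.0,0],[0,0,0,2.5,0],[0,0,0,0,0],[0,0,0,0,0],[0,0,0,0,0]]
  ]
}}

```text
time_s: 73.2
ee_pos: [399.4, 134.6, 139.7]
tool_rot: [-3.141, 0.03, -0.002]
contact_force: [0.1, 0.4, -0.4]
finger_gap: 0.0
```

```bash
python3 -c "
from h import *
st()"
```

```text
73.2 [399.4 134.6 139.7] [-3.1414e+00  3.0400e-02 -1.6000e-03] F [ 0.14  0.37 -0.44] gap 0.0 q6 [0.06 0.41 2.01 0.   0.72 0.08]
```

Call:
{"fn": "carry_out", "kwargs": {
  "increments": [
    [[0,0,0,1.0,0],[0,0,0,1.0,0],[0,0,0,0.7,0],[0,0,0,0.3,0],[0,0,0,0.2,0],[0,0,0,0,0]]
  ]
}}

```text
time_s: 73.8
ee_pos: [399.6, 134.6, 107.7]
tool_rot: [-3.141, 0.032, -0.003]
contact_force: [0.4, 1.9, 4.9]
finger_gap: 0.002
```

Call:
{"fn": "carry_out", "kwargs": {
  "increments": [
    [[0,0,0,0.2,0],[0,0,0,0.1,0],[0,0,0,0,0],[0,0,0,0,0]]
  ]
}}

```text
time_s: 74.2
ee_pos: [399.7, 134.6, 106.1]
tool_rot: [-3.141, 0.032, -0.005]
contact_force: [-2.2, 1.6, 22.9]
finger_gap: 0.01
```

Call:
{"fn": "carry_out", "kwargs": {
  "increments": [
    [[0,0,0,-1,0],[0,0,0,-3,0],[0,0,0,-4,0],[0,-1.0,0,-4,0],[0,0,-4,-2,0],[0,0,-4.5,0,0],[0,0,-4.5,0,0],[0,0,0,0,0],[0,0,0,0,0]]
  ]
}}

```text
time_s: 75.1
ee_pos: [390.7, 264.6, 243.7]
tool_rot: [3.14, -0.027, -0.002]
contact_force: [-0.6, -0.5, -0.1]
finger_gap: 0.006
```

```bash
python3 tins.py z; python3 -c "
from h import *
m,im,d=snap('side','s30.png'); P=cloud(m,d); cv2.imwrite('pics/s30.png',im)
k=(P[...,2]>135)&(P[...,2]<200)&(P[...,1]>170)&(P[...,1]<360)&(P[...,0]>400)&(P[...,0]<560)
Q=P[k]; print(len(Q),np.median(Q,0), np.linalg.lstsq(np.c_[Q[:,:2],np.ones(len(Q))],Q[:,2],rcond=None)[0])
k=(np.hypot(P[...,0]-399,P[...,1]-135)<7)&(P[...,2]>95); print('key z',np.median(P[k][:,2]) if k.any() else None)
"
```

```text
[ 463.2 -108.3] [58.1 57.7] 5.5 401
[ 439.7 -207.9] [58.  58.7] 6.4 409
[ 430.8 -314.4] [57.6 59.3] 8.4 413
75.15 [390.7 263.8 243.6] [ 3.1398e+00 -2.9700e-02 -2.8000e-03] F [ 0.01 -0.5   0.54] gap 0.001 q6 [ 0.36  0.29  1.78 -0.    1.07  0.38]
-1.084321785239576
2102 [477.74299112 249.89535357 148.83764442] [5.37889538e-04 2.59309590e-02 1.41359535e+02]
key z 113.82465060501326
```

View pics/s30.png

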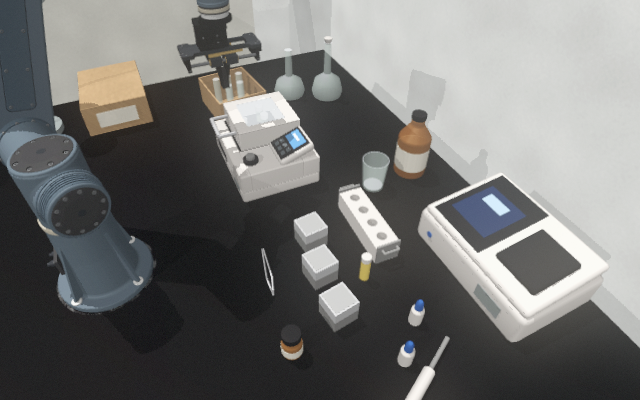

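```bash
python3 -c "
from workcell import *
print(sign_off())"
```

```text
the job is handed in; nothing more can be done
None
```

The job is handed in at about 75 s of the 210 s, and every step was carried out. The sign-off gave no verdict.

**Finding the plug:** I hefted two tins, which read 2.3 and 2.5 N, so both are light. I took the third by elimination rather than hefting it. The plug from it read 1.9 N in the gripper, so it is the solid one. Its lid is back on.

**Loading:** All four wells used let the load pass the ring height without resistance. The plug is in front-right; the vials are in front-middle, back-left and back-middle. The rings showed in a contrast-stretched wrist picture, in front-left and back-right. I avoided those two and never lowered anything into them.

**Hood and key:** I swung the hood shut by its bar until it hit its stop (force rose to 17 N), then pressed the start key to the bottom (23 N).

**Last checks:**
- **Vials and plug:** tops measured 135 mm for the vials and 114 mm for the plug before the hood went down, which is fully down. They were not checked again after that.
- **Hood:** its top tilts under 0.003 rad front to back.
- **Start key:** back up, with its top at about 113 mm.
- **Tins:** all three are upright with their lids seated.
- **Bystanders:** none of the other bottles looks moved.

The one disagreement was a steady offset of about 3 mm between the top and wrist cameras. I used the wrist values, which matched the grasps.

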